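# Set out the made-up prescriptions in queue order

## Task

The four medicine cartons in the grey packing rack stand in the order of the patients' queue. Move them all onto the sloped hand-out stand beside it, one carton to a bay and in the same order from left to right, each leaning back against its sloped board with its foot resting on the ledge behind the lip. Set them down gently, let none drop or fall over, and leave the hand-gel bottle and the pen pot standing where they are.

Things in the scene. Friction and masses are not known exactly. Their poses are not given: they have to be found in the camera images.
- carton_green_center (a point): Loose medicine carton of stiff board, upper half and top dark green, lower half white; 96 mm tall (z), 50 mm wide (y), 26 mm thick (x), 60 g. Point: its centre; z to its top. It starts upright in one of the four slots (80 mm apart along y, wire hoops to 54 mm high between them) of the grey packing rack, wide faces to front and back.
- carton_yellow_center (a point): Loose medicine carton of stiff board, upper half and top yellow, lower half white; 92 mm tall (z), 50 mm wide (y), 26 mm thick (x), 60 g. Point: its centre; z to its top. It starts upright in one of the four slots (80 mm apart along y, wire hoops to 54 mm high between them) of the grey packing rack, wide faces to front and back.
- carton_red_center (a point): Loose medicine carton of stiff board, upper half and top red, lower half white; 104 mm tall (z), 50 mm wide (y), 26 mm thick (x), 60 g. Point: its centre; z to its top. It starts upright in one of the four slots (80 mm apart along y, wire hoops to 54 mm high between them) of the grey packing rack, wide faces to front and back.
- carton_blue_center (a point): Loose medicine carton of stiff board, upper half and top dark blue, lower half white; 110 mm tall (z), 50 mm wide (y), 26 mm thick (x), 60 g. Point: its centre; z to its top. It starts upright in one of the four slots (80 mm apart along y, wire hoops to 54 mm high between them) of the grey packing rack, wide faces to front and back.
- bay_1_seat (a point): Leftmost (+y end) of 4 alike pale blue-grey bays, 80 mm apart along y on a fixed dark wood plinth, left or right of the rack. Point: mid-width in the corner of ledge and sloped board, 32 mm above the counter; z up, x away from the robot. The board leans 20 deg (0.349 rad) back from vertical, top towards -x, 50 mm long. The ledge is square to it, 36 mm deep towards +x, with a 12 mm lip; side fins 71 mm apart, 26 mm high.
- bay_2_seat (a point): Second from left (+y) of 4 alike pale blue-grey bays, 80 mm apart along y on a fixed dark wood plinth, left or right of the rack. Point: mid-width in the corner of ledge and sloped board, 32 mm above the counter; z up, x away from the robot. The board leans 20 deg (0.349 rad) back from vertical, top towards -x, 50 mm long. The ledge is square to it, 36 mm deep towards +x, with a 12 mm lip; side fins 71 mm apart, 26 mm high.
- bay_3_seat (a point): Third from left (+y) of 4 alike pale blue-grey bays, 80 mm apart along y on a fixed dark wood plinth, left or right of the rack. Point: mid-width in the corner of ledge and sloped board, 32 mm above the counter; z up, x away from the robot. The board leans 20 deg (0.349 rad) back from vertical, top towards -x, 50 mm long. The ledge is square to it, 36 mm deep towards +x, with a 12 mm lip; side fins 71 mm apart, 26 mm high.
- bay_4_seat (a point): Rightmost (-y end) of 4 alike pale blue-grey bays, 80 mm apart along y on a fixed dark wood plinth, left or right of the rack. Point: mid-width in the corner of ledge and sloped board, 32 mm above the counter; z up, x away from the robot. The board leans 20 deg (0.349 rad) back from vertical, top towards -x, 50 mm long. The ledge is square to it, 36 mm deep towards +x, with a 12 mm lip; side fins 71 mm apart, 26 mm high.
- sanitiser_center (a point): Loose bystander: pump bottle of hand gel, pale with a green band, 62 mm across, 155 mm tall, the point on its axis 60 mm above the counter. It stands beyond one end of the two rows.
- pen_pot_center (a point): Loose bystander: black round pot with three pens, 76 mm across, pens up to 144 mm high, the point on its axis 48 mm above the counter. It stands beyond the other end of the rows.
Things that resemble listed ones, but are neither listed nor needed, are in the scene too. Leave any pink look-alike of the part that bears carton_red_center alone. Leave any pink look-alike of the part that bears carton_yellow_center alone.

How it is judged:
By the outcome, as a careful person would: the job done as asked, in the order asked, and still so for the second after the job is handed in, with the robot touching nothing.
It also fails if it takes over 128 s, if anything falls off the work surface, if the arm or the gripper's body presses on something with over 40 N, if the wrist force passes 120 N, or if a joint passes its speed limit or range.

## Robot

A 7-joint arm with a two-finger parallel gripper is mounted at the origin on the work surface. World frame = base frame: x ahead of the robot, y to its left, z up, the work surface at z = 0. Lengths are in mm, angles in rad, forces in N, time in s.
With the tool pointing down it reaches from about 400 to 925 mm from the base axis. Payload 5.6 kg.
Tool frame: the origin (TCP) lies at the very end of the fingers, on their centre line; the grasp point (between the pads) lies 19 mm behind it; z points along the fingers, y is the direction in which the jaws open and shut (so a half turn about z gives the same grasp; the last joint's range is limited). The gripper opens to 85 mm and grips with 20 to 120 N. Pads are 22 mm wide; open, the fingers measure 114 mm over their backs; the gripper's body (76 mm by 85 mm) begins 54 mm behind the grasp point. The pads swing forward as they close: fully open they stand 13 mm farther back than shut.
Start: joints at [-1.307, 0.468, -0.012, 1.603, 0.006, 1.071, -0.056], TCP at [196.347, 619.642, 231.29] pointing down, gripper open.
Joint ranges: [-2.53, 2.53], [-0.31, 2.02], [-1.57, 1.55], [0.28, 2.44], [-1.29, 4.43], [0.15, 1.84], [-2.92, 2.92]. Speed limits (rad/s): [2.57, 2.57, 3.14, 3.14, 3.14, 3.14, 3.14].

## Interface

Orientations are given as a 3x3 rotation matrix whose columns are the frame's x, y, z axes.
In Python, from workcell import * gives the robot as it stands.
- The arm moves only by the tool jog_arm, never from a script. Its argument "deltas" is a list of rows, each an object of numbers: "dx", "dy", "dz": the shift along the world's x, y, z each as a share of 250 mm, from -1 to 1; "yaw": the turn about the world's z as a share of pi rad, from -1 to 1. A call has 1 to 8 rows; each row is the pose to reach, as a shift and turn from the pose commanded when the call began, turning the shorter way round; what a row does not reach only later rows make up. A row lasts 1/8 s, in which the tool goes at most 62.5 mm and 10.7 degrees, less where a joint would pass 70% of its speed; a pose out of reach is approached as far as the arm can. A call with a number of a shift or a turn outside -1 to 1 is refused whole. A call with a gripper value outside its range is refused whole. "jaw" is the gripper's target within -1 to 1 (fully open at 1, half-way at 0, shut at -1), set as the call begins (left out, the last holds). The fingers move at their own pace and stop on an object; the grip force is fixed at half the most. Time passes only in rows, so rows that repeat a pose let the fingers close. It gives the time, the measured TCP pose, the force and the opening at its end, in the units of the state.
- sense(): the state, without advancing time (a new reading comes with each control period).
- get_image(name): name is "scene" or "top" or "wrist"; returns the picture (420x560x3 uint8, blue, green, red); there is no depth.
- camera_params(name): a dict with "fx", "fy", "cx", "cy" (pixels), "k1" (the pictures are not rectified: a ray, as slopes to the right and down, at radius r is drawn at 1 + k1 r^2 times it, then the intrinsics apply), "R" (3x3) and "t" (3): a world point X has camera coordinates R X + t. Camera axes: x right, y down, z forward; pixel columns grow to the right and rows downward; lengths in mm; the calibration is good to about 2 mm. A picture is of the moment at which its call begins: read the wrist's pose just before it. camera_params takes no time and is no camera call; for the wrist camera it gives the pose at the moment of the call.
- sign_off(): hands the job in, once; it reports no verdict.
The state is a dict: "time": time; "qpos": joint angles; "qd": joint speeds; "joint_torque": joint torques, N m; "eef_pos": TCP position; "tcp_rot": TCP orientation; "wrist_force": force on the tool from outside, world axes, zero at the start; "ft_torque": the same for the moment, N m; "opening": opening from 0.0 (shut) to 1.0 (fully open).
Only numpy, scipy, OpenCV 4.12 (cv2) and the standard library are available. Lean on these libraries where they do the work, as an engineer would, in place of code of your own. Each camera call takes 0.05 s, during which the arm holds its last target.

## Working session

There is one attempt and no reset: what is moved stays moved. The work goes in short steps, Python scripts to look and compute and a tool call to move; the robot and the scene stay as the last step left them, time stands still between calls to the robot, and variables do not carry over. Pictures are saved under pics/ and viewed, and the job is handed in when it is done.

Besides the shell and the picture viewer there is one more tool, called after ">>>" by a JSON object that holds its "method" and its "body", one argument or row to a line. jog_arm: Moves the arm, as the interface text tells. Shift numbers are shares of 250 mm and turn numbers shares of pi rad, none past 1 either way. Its arguments: {"type":"object","properties":{"deltas":{"type":"array"},"jaw":{"type":"number"}},"required":["deltas"]}

```bash
ls; mkdir -p pics
python3 - <<'E'
from workcell import *
import cv2
s=sense();print({k:(s[k]) for k in s})
for n in ("scene","top"):
    cv2.imwrite(f"pics/{n}0.png",get_image(n));print(n,camera_params(n))
E
```

```text
pics
{'time': 0.0, 'qpos': array([-1.30700812,  0.46838189, -0.0116441 ,  1.6036446 ,  0.0059755 ,
        1.0713821 , -0.0562851 ]), 'qd': array([ 0.00060807, -0.00020891, -0.0001371 , -0.00132578,  0.00067502,
       -0.00123878, -0.00202003]), 'joint_torque': array([ 9.38504331e-05, -5.32391131e+01,  2.10355036e-02, -2.51300347e+01,
        1.14047134e-02,  8.00527981e-03,  1.07365764e-06]), 'eef_pos': array([196.1633928 , 619.10065316, 230.32658622]), 'tcp_rot': array([[-9.53301253e-01,  3.02020713e-01, -4.57047676e-04],
       [ 3.02021047e-01,  9.53299703e-01, -1.72149475e-03],
       [-8.42236589e-05, -1.77914112e-03, -9.99998414e-01]]), 'wrist_force': array([ 0.2933542 , -0.35726945, -1.29192627]), 'ft_torque': array([-3.19109850e-02, -6.93763301e-05,  4.61538631e-02]), 'opening': 0.999487084686437}
scene {'fx': 497.94062554044973, 'fy': 497.94062554044973, 'cx': 277.14557550429873, 'cy': 206.92454743222032, 'k1': 0.034489644040137844, 'R': array([[-1.32712360e-01,  9.91154150e-01, -9.38722133e-04],
       [ 7.33020358e-01,  9.75115038e-02, -6.73181002e-01],
       [-6.67134608e-01, -9.00275419e-02, -7.39477151e-01]]), 't': array([  84.4040433 , -354.34750442, 2074.03353073])}
top {'fx': 481.6651575890915, 'fy': 481.6651575890915, 'cx': 274.90718746487846, 'cy': 217.73742704828328, 'k1': -0.03751482369954567, 'R': array([[-0.0285074 , -0.99952674,  0.01155937],
       [-0.99252963,  0.02693169, -0.11899418],
       [ 0.11862655, -0.01486523, -0.99282766]]), 't': array([  -2.85398266,  563.18601988, 1593.67259997])}
```

View pics/scene0.png

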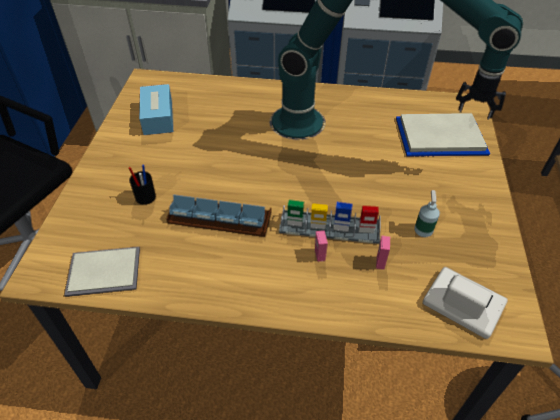

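View pics/top0.png

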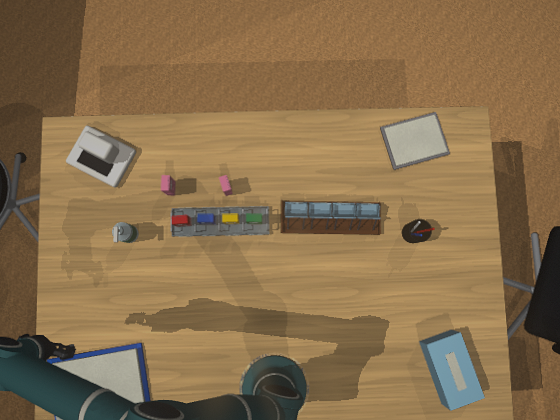

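```bash
cat > h.py <<'E'
import numpy as np, cv2
def proj(c,X):
    X=np.atleast_2d(X); p=X@c['R'].T+c['t']; a=p[:,:2]/p[:,2:]; r2=(a**2).sum(1,keepdims=True)
    return a*(1+c['k1']*r2)*[c['fx'],c['fy']]+[c['cx'],c['cy']]
def onz(c,uv,z):
    uv=np.atleast_2d(np.float64(uv)); K=np.array([[c['fx'],0,c['cx']],[0,c['fy'],c['cy']],[0,0,1.]])
    a=cv2.undistortPoints(uv[:,None],K,np.array([c['k1'],0,0,0]))[:,0]
    d=np.c_[a,np.ones(len(a))]@c['R']; C=-c['R'].T@c['t']
    return C+d*((z-C[2])/d[:,2:])
def tri(cams,uvs):
    A=[];b=[]
    for c,uv in zip(cams,uvs):
        C=-c['R'].T@c['t']; d=onz(c,uv,0)[0]-C; d/=np.linalg.norm(d); P=np.eye(3)-np.outer(d,d); A.append(P); b.append(P@C)
    return np.linalg.lstsq(np.vstack(A),np.hstack(b),rcond=None)[0]
E
python3 - <<'E'
import cv2
t=cv2.imread('pics/top0.png');s=cv2.imread('pics/scene0.png')
cv2.imwrite('pics/t1.png',cv2.resize(t[170:250,155:285],None,fx=6,fy=6,interpolation=cv2.INTER_CUBIC))
cv2.imwrite('pics/t2.png',cv2.resize(t[190:245,270:440],None,fx=4.6,fy=4.6,interpolation=cv2.INTER_CUBIC))
cv2.imwrite('pics/s1.png',cv2.resize(s[190:280,270:400],None,fx=6,fy=6,interpolation=cv2.INTER_CUBIC))
cv2.imwrite('pics/s2.png',cv2.resize(s[185:245,155:285],None,fx=6,fy=6,interpolation=cv2.INTER_CUBIC))
E
```

```text
(no output)
```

View pics/t1.png

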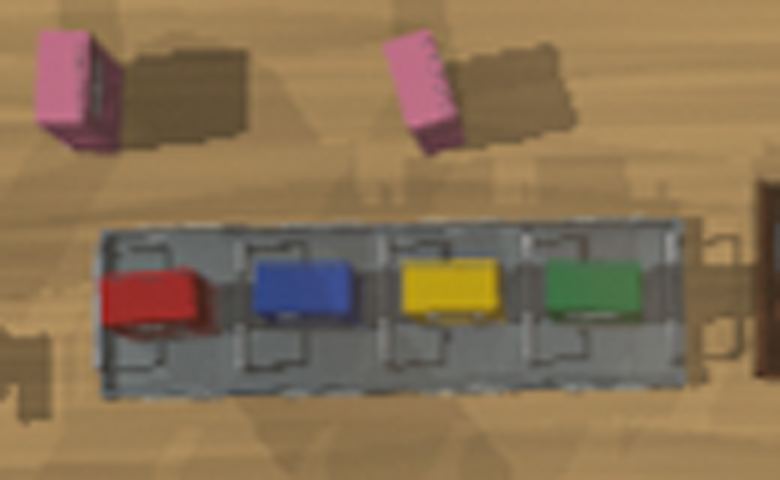

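View pics/t2.png

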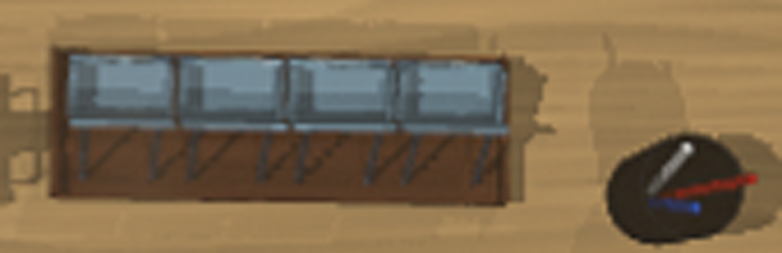

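View pics/s1.png

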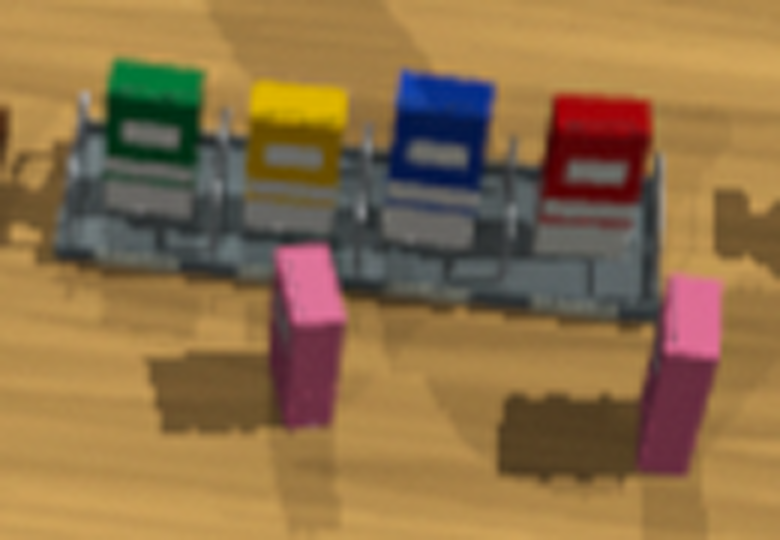

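View pics/s2.png

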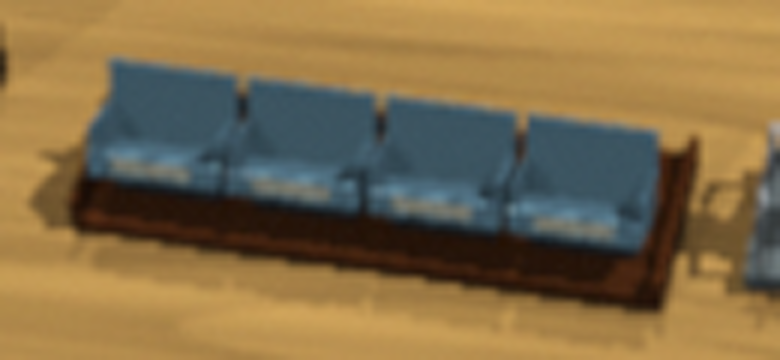

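Run:
```python
from workcell import *
from h import *
np.set_printoptions(precision=1,suppress=True)
S=camera_params('scene');T=camera_params('top')
print('camC',-S['R'].T@S['t'],-T['R'].T@T['t'])
f=lambda p,s,o:(np.array(p)+.5)/s-.5+np.array(o)
s1=lambda p:f(p,6,(270,190)); t1=lambda p:f(p,6,(155,170)); s2=lambda p:f(p,6,(155,185)); t2=lambda p:f(p,4.6,(270,190))
D=dict(red=((601,114),(149,298),104),blue=((447,92),(303,289),110),yellow=((299,101),(450,287),92),green=((156,81),(594,288),96))
for k,(a,b,h) in D.items():
    p=tri([S,T],[s1(a),t1(b)]);print(k,p,'scene@h+4',onz(S,s1(a),h+4)[0],'top',onz(T,t1(b),h+4)[0])
B={1:(((527,117),(658,132)),((173,128),(67,125))),2:(((387,97),(515,115)),((285,130),(180,127))),3:(((248,78),(376,95)),((397,132),(291,130))),4:(((112,60),(237,76)),((507,134),(403,131)))}
for k,(a,b) in B.items():
    for i in range(2): print(k,tri([S,T],[s2(a[i]),t2(b[i])]), onz(S,s2(a[i]),79)[0],onz(T,t2(b[i]),79)[0])
# plinth corners
print('plinth top cam',onz(T,[t2(p) for p in ((52,47),(509,58),(505,207),(50,196))],5))
print('rack',onz(T,[t1(p) for p in ((103,232),(683,220),(683,385),(103,396))],4))
print('pink',onz(T,[t1(p) for p in ((64,78),(420,75))],100), onz(S,[s1(p) for p in ((690,318),(310,285))],100))
```

```text
camC [1654.6  137.6 1295.2] [ 369.8    5.7 1649.3]
red [556.7 288.5 113.8] scene@h+4 [551.5 288.7 108. ] top [557.4 290.  108. ]
blue [558.5 205.7 121. ] scene@h+4 [551.9 206.1 114. ] top [559.3 206.6 114. ]
yellow [559.5 128.4 103.9] scene@h+4 [552.3 127.9  96. ] top [560.5 129.5  96. ]
green [556.7  50.7 105.7] scene@h+4 [551.5  49.6 100. ] top [557.3  51.5 100. ]
1 [ 556.3 -125.8   75. ] [ 559.9 -126.4   79. ] [ 555.6 -124.    79. ]
1 [560.2 -50.7  77.8] [561.5 -52.9  79. ] [559.8 -48.4  79. ]
2 [ 552.5 -205.9   76. ] [ 555.3 -206.4   79. ] [ 552.  -204.2   79. ]
2 [ 556.8 -131.6   76.3] [ 559.3 -133.3   79. ] [ 556.2 -129.1   79. ]
3 [ 548.9 -286.2   76.3] [ 551.3 -286.5   79. ] [ 548.4 -284.5   79. ]
3 [ 552.5 -211.1   76.7] [ 554.6 -212.8   79. ] [ 551.9 -208.5   79. ]
4 [ 545.3 -365.4   76.2] [ 547.8 -365.5   79. ] [ 544.8 -363.6   79. ]
4 [ 549.5 -291.2   77.7] [ 550.6 -292.9   79. ] [ 549.  -288.8   79. ]
plinth top cam [[ 628.   -41.5    5. ]
 [ 610.6 -385.6    5. ]
 [ 498.2 -376.5    5. ]
 [ 515.8  -36.6    5. ]]
rack [[609.  335.5   4. ]
 [606.9   2.3   4. ]
 [511.8   4.8   4. ]
 [514.5 335.8   4. ]]
pink [[680.3 337.3 100. ]
 [676.7 143.5 100. ]] [[678.6 335.5 100. ]
 [682.7 143.2 100. ]]
```

>>> {"method": "jog_arm", "body": {
  "deltas": [
    {"dx": 0.8, "dy": -0.8, "dz": 0.28, "yaw": 0.098},
    {"dx": 0.8, "dy": -0.8, "dz": 0.28, "yaw": 0.098},
    {"dx": 0.8, "dy": -0.8, "dz": 0.28, "yaw": 0.098},
    {"dx": 0.8, "dy": -0.8, "dz": 0.28, "yaw": 0.098},
    {"dx": 0.8, "dy": -0.8, "dz": 0.28, "yaw": 0.098},
    {"dx": 0.8, "dy": -0.8, "dz": 0.28, "yaw": 0.098}
  ],
  "jaw": 0.5
}}

```text
time: 0.85
eef_pos: [399.8, 416.5, 302.0]
tcp_rot: [[-1.0, 0.006, 0.002], [0.006, 1.0, -0.0], [-0.002, -0.0, -1.0]]
wrist_force: [-0.5, 0.2, -0.3]
opening: 0.749
```

>>> {"method": "jog_arm", "body": {
  "deltas": [
    {"dx": 0.6, "dy": -1},
    {"dx": 0.6, "dy": -1},
    {"dx": 0.6, "dy": -1},
    {"dx": 0.6, "dy": -1},
    {"dx": 0.6, "dy": -1},
    {"dx": 0.6, "dy": -1},
    {"dx": 0.6, "dy": -1},
    {"dx": 0.6, "dy": -1}
  ]
}}

```text
invalid input
```

Run:
```python
from workcell import *
import cv2
s=sense();c=camera_params('wrist')
cv2.imwrite('pics/w1.png',get_image('wrist'))
print(s['time'],s['eef_pos'],s['tcp_rot'],s['opening'],c, -c['R'].T@c['t'])
import pickle;pickle.dump(c,open('w1.pkl','wb'))
```

```text
0.85 [399.81430329 416.51690507 302.03848027] [[-9.99978058e-01  6.29763412e-03  2.05510080e-03]
 [ 6.29741995e-03  9.99980165e-01 -1.10667819e-04]
 [-2.05575698e-03 -9.77235578e-05 -9.99997882e-01]] 0.7488246431864926 {'fx': 301.5225621853632, 'fy': 301.5225621853632, 'cx': 281.63680122515916, 'cy': 206.98096822228726, 'k1': -0.033902113616025964, 'R': array([[ 7.02648138e-03,  9.99975313e-01,  4.09191180e-05],
       [ 9.59764002e-01, -6.75541774e-03,  2.80726603e-01],
       [ 2.80719949e-01, -1.93324755e-03, -9.59787775e-01]]), 't': array([-419.38746886, -437.38390691,  335.69482439])} [328.49591308 417.07138569 444.99824776]
```

View pics/w1.png

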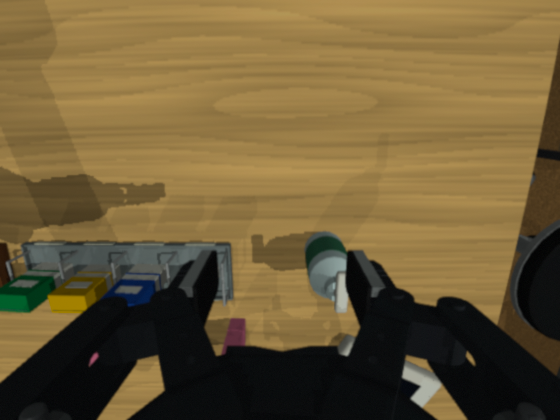

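>>> {"method": "jog_arm", "body": {
  "deltas": [
    {"dx": 0.4, "dy": -0.98},
    {"dx": 0.4, "dy": -0.98},
    {"dx": 0.4, "dy": -0.98},
    {"dx": 0.4, "dy": -0.98},
    {"dx": 0.4, "dy": -0.98},
    {"dx": 0.4, "dy": -0.98}
  ]
}}

```text
invalid input
```

```bash
cat > snap.py <<'E'
import sys,pickle,cv2
from workcell import *
n=sys.argv[1]; cam=sys.argv[2] if len(sys.argv)>2 else 'wrist'
s=sense();c=camera_params(cam)
cv2.imwrite(f'pics/{n}.png',get_image(cam)); pickle.dump(c,open(n+'.pkl','wb'))
print(round(s['time'],2),s['eef_pos'].round(1),s['tcp_rot'][:,1].round(3),s['wrist_force'].round(1),s['opening'].round(3))
E
python3 snap.py w2
```

```text
Traceback (most recent call last):
  File "snap.py", line 6, in <module>
    print(round(s['time'],2),s['eef_pos'].round(1),s['tcp_rot'][:,1].round(3),s['wrist_force'].round(1),s['opening'].round(3))
                                                                                                        ^^^^^^^^^^^^^^^^^^
AttributeError: 'float' object has no attribute 'round'
```

View pics/w2.png

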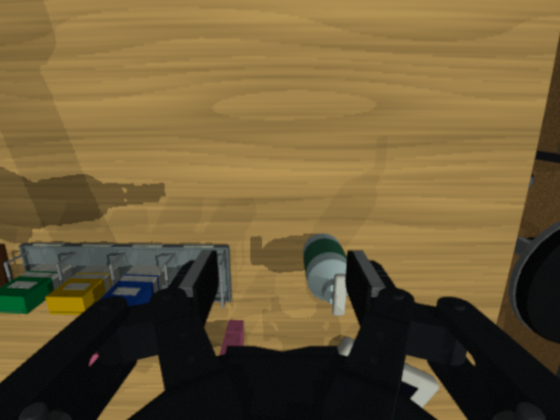

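>>> {"method": "jog_arm", "body": {
  "deltas": [
    {"dx": 0.4, "dy": -0.98, "dz": 0, "yaw": 0.002},
    {"dx": 0.4, "dy": -0.98, "dz": 0, "yaw": 0.002},
    {"dx": 0.4, "dy": -0.98, "dz": 0, "yaw": 0.002},
    {"dx": 0.4, "dy": -0.98, "dz": 0, "yaw": 0.002},
    {"dx": 0.4, "dy": -0.98, "dz": 0, "yaw": 0.002},
    {"dx": 0.4, "dy": -0.98, "dz": 0, "yaw": 0.002}
  ]
}}

```text
time: 1.7
eef_pos: [495.9, 175.5, 300.8]
tcp_rot: [[-1.0, -0.008, -0.001], [-0.008, 1.0, 0.0], [0.001, 0.0, -1.0]]
wrist_force: [0.6, 1.2, 0.9]
opening: 0.748
```

```bash
sed -i "s/s\['opening'\].round(3)/round(s['opening'],3)/" snap.py
python3 snap.py w3
```

```text
1.7 [495.9 175.5 300.8] [-0.008  1.     0.   ] [0.6 1.2 0.9] 0.748
```

View pics/w3.png

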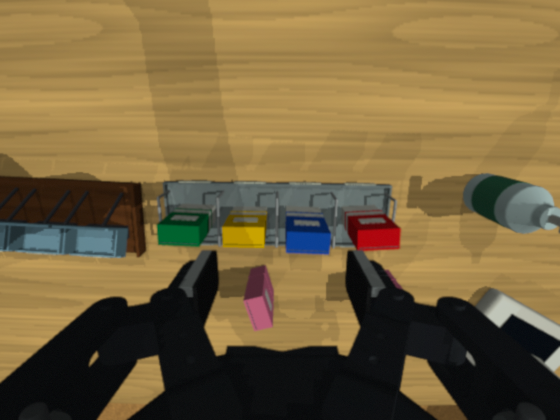

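Run:
```python
import cv2
t=cv2.imread('pics/w3.png')
cv2.imwrite('pics/w3a.png',cv2.resize(t[170:270,150:290],None,fx=5.5,fy=5.5,interpolation=cv2.INTER_CUBIC))
cv2.imwrite('pics/w3b.png',cv2.resize(t[170:270,270:410],None,fx=5.5,fy=5.5,interpolation=cv2.INTER_CUBIC))
```

```text
(no output)
```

View pics/w3a.png

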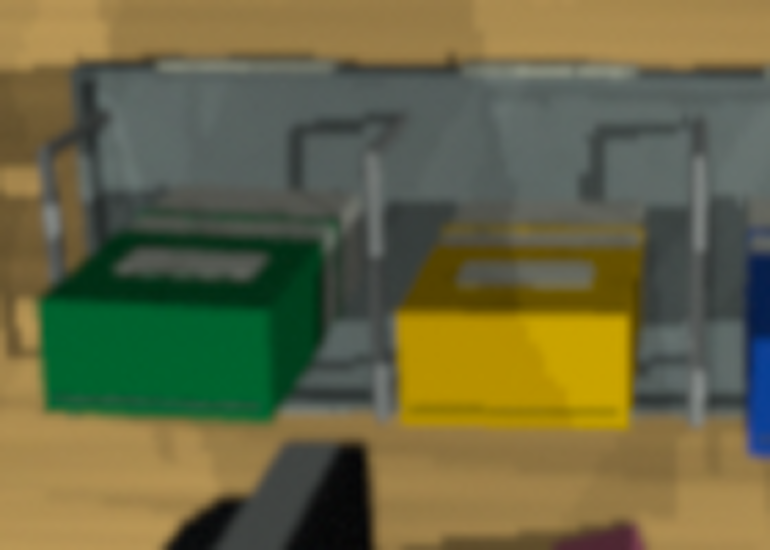

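View pics/w3b.png

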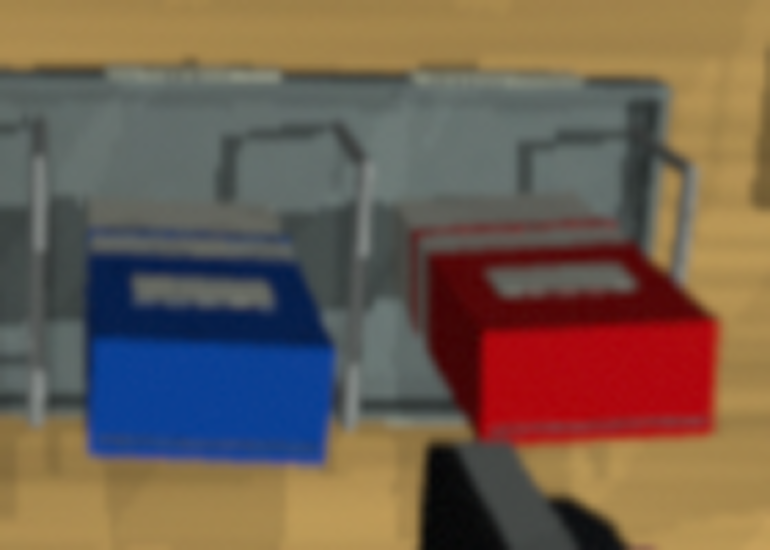

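Run:
```python
from workcell import *
from h import *
import pickle
np.set_printoptions(precision=1,suppress=True)
W=pickle.load(open('w3.pkl','rb'));T=camera_params('top');S=camera_params('scene')
f=lambda p,s,o:(np.array(p)+.5)/s-.5+np.array(o)
Q=dict(green=([(42,302),(270,308),(272,416),(48,412)],150,96,(594,288),(156,81)),yellow=([(397,310),(632,313),(630,428),(400,424)],150,92,(450,287),(299,101)),
blue=([(90,338),(332,346),(326,463),(91,455)],270,110,(303,289),(447,92)),red=([(481,330),(718,318),(714,433),(486,440)],270,104,(149,298),(601,114)))
for k,(q,o,h,t,s) in Q.items():
  uv=f(q,5.5,(o,170))
  for b in (3,8):
    P=onz(W,uv,h+b); d=np.diff(P[[0,1,2,3,0]],axis=0); print(k,b,P.mean(0),np.linalg.norm(d,axis=1),'yaw',np.arctan2(d[[0,2],0],d[[0,2],1])%np.pi)
  print('  tri all',tri([W,T,S],[uv.mean(0),f(t,6,(155,170)),f(s,6,(270,190))]), 'WT',tri([W,T],[uv.mean(0),f(t,6,(155,170))]))
```

```text
green 3 [561.6  49.1  99. ] [50.8 25.9 50.9 26.4] yaw [0. 0.]
green 8 [559.6  50.9 104. ] [50.  25.5 50.2 26. ] yaw [0. 0.]
  tri all [557.5  51.1 106.5] WT [557.2  51.8 107.7]
yellow 3 [564.7 128.4  95. ] [52.5 27.9 52.5 27.6] yaw [0. 0.]
yellow 8 [562.7 129.1 100. ] [51.8 27.5 51.7 27.2] yaw [0. 0.]
  tri all [560.1 128.8 104.6] WT [559.8 129.3 105.8]
blue 3 [564.3 207.1 113. ] [51.7 27.2 51.3 27.1] yaw [0. 0.]
blue 8 [562.2 206.6 118. ] [50.9 26.8 50.5 26.7] yaw [0. 0.]
  tri all [559.3 205.8 122.4] WT [557.6 205.1 128.4]
red 3 [561.6 293.1 107. ] [51.6 27.2 50.7 26.1] yaw [3.1 3.1]
red 8 [559.6 291.4 112. ] [50.8 26.8 50.  25.7] yaw [3.1 3.1]
  tri all [557.4 288.8 115.3] WT [555.7 287.7 121.5]
```

>>> {"method": "jog_arm", "body": {
  "deltas": [
    {"dx": 0, "dy": -0.99, "dz": 0, "yaw": 0},
    {"dx": 0, "dy": -0.99, "dz": 0, "yaw": 0},
    {"dx": 0, "dy": -0.99, "dz": 0, "yaw": 0},
    {"dx": 0, "dy": -0.99, "dz": 0, "yaw": 0}
  ]
}}

```text
time: 2.25
eef_pos: [496.6, -71.6, 301.3]
tcp_rot: [[-1.0, -0.013, 0.0], [-0.013, 1.0, 0.001], [-0.0, 0.001, -1.0]]
wrist_force: [0.8, 0.2, 0.2]
opening: 0.751
```

>>> {"method": "jog_arm", "body": {
  "deltas": [
    {"dx": 0, "dy": -0.52, "dz": 0, "yaw": 0},
    {"dx": 0, "dy": -0.52, "dz": 0, "yaw": 0},
    {"dx": 0, "dy": -0.52, "dz": 0, "yaw": 0},
    {"dx": 0, "dy": -0.52, "dz": 0, "yaw": 0}
  ]
}}

```text
time: 2.75
eef_pos: [497.2, -200.5, 300.8]
tcp_rot: [[-1.0, -0.01, -0.001], [-0.01, 1.0, 0.001], [0.001, 0.001, -1.0]]
wrist_force: [0.6, 1.7, 0.6]
opening: 0.75
```

```bash
python3 snap.py w4
python3 - <<'E'
import cv2
t=cv2.imread('pics/w4.png')
cv2.imwrite('pics/w4a.png',cv2.resize(t[170:270,150:290],None,fx=5.5,fy=5.5,interpolation=cv2.INTER_CUBIC))
cv2.imwrite('pics/w4b.png',cv2.resize(t[170:270,270:410],None,fx=5.5,fy=5.5,interpolation=cv2.INTER_CUBIC))
E
```

```text
2.75 [ 497.2 -200.5  300.8] [-0.01   1.     0.001] [0.6 1.7 0.6] 0.75
```

View pics/w4.png

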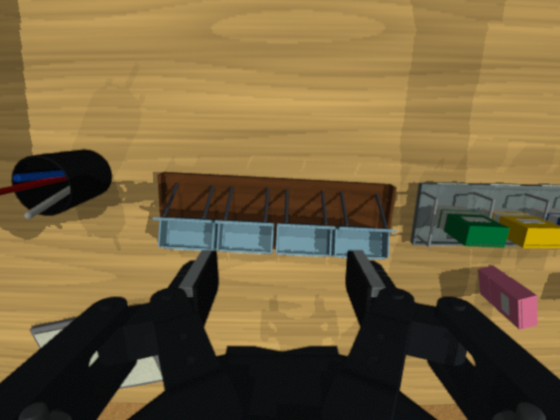

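View pics/w4a.png

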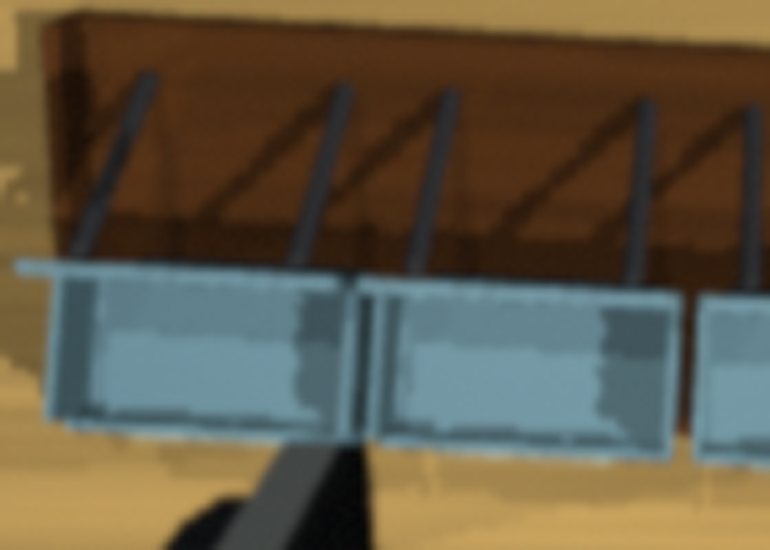

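View pics/w4b.png

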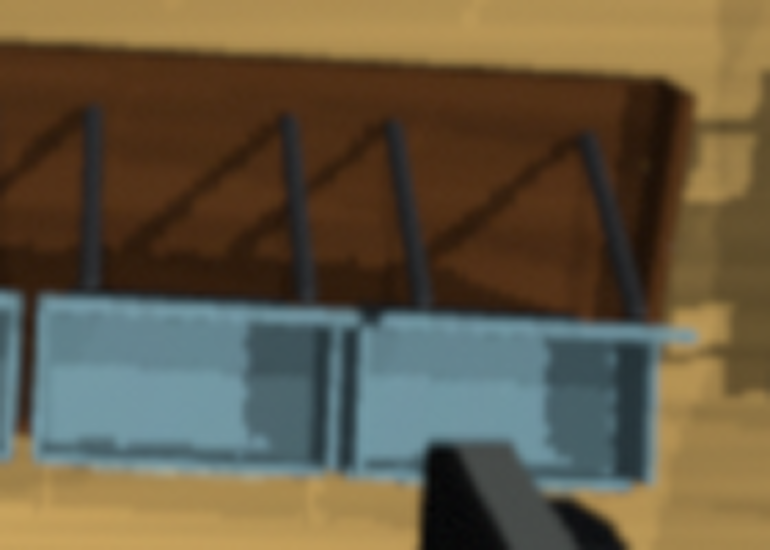

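Run:
```python
from h import *
import pickle
np.set_printoptions(precision=3,suppress=True)
W=pickle.load(open('w4.pkl','rb'))
f=lambda p,o:(np.array(p)+.5)/5.5-.5+np.array((o,170))
top={4:[f((15,267),150),f((345,283),150)],3:[f((357,285),150),f((683,300),150)],2:[f((25,298),270),f((360,319),270)],1:[f((378,323),270),f((695,340),270)]}
lip={4:[f((50,418),150),f((340,438),150)],3:[f((375,437),150),f((670,457),150)],2:[f((38,460),270),f((330,470),270)],1:[f((355,470),270),f((650,485),270)]}
for k in top:
    a=onz(W,top[k],79);b=onz(W,lip[k],55.6)
    print(k,'top',a[:,:2].round(1).tolist(),'w',np.ptp(a[:,1]).round(1),'lip',b[:,:2].round(1).tolist(),np.ptp(b[:,1]).round(1),'seat x from top %.1f lip %.1f  y %.1f %.1f'%(a[:,0].mean()+17.1,b[:,0].mean()-31,a[:,1].mean(),b[:,1].mean()))
```

```text
4 top [[548.3, -365.3], [551.5, -288.2]] w 77.0 lip [[596.6, -371.3], [601.2, -297.4]] 73.9 seat x from top 567.0 lip 567.9  y -326.7 -334.4
3 top [[551.9, -285.5], [554.9, -209.6]] w 75.9 lip [[600.8, -288.5], [605.6, -213.3]] 75.1 seat x from top 570.5 lip 572.2  y -247.5 -250.9
2 top [[554.4, -209.1], [558.9, -130.7]] w 78.4 lip [[606.3, -206.2], [608.5, -131.4]] 74.8 seat x from top 573.7 lip 576.4  y -169.9 -168.8
1 top [[559.8, -126.4], [563.5, -51.1]] w 75.4 lip [[608.5, -125.0], [612.2, -48.4]] 76.6 seat x from top 578.8 lip 579.4  y -88.7 -86.7
```

>>> {"method": "jog_arm", "body": {
  "deltas": [
    {"dx": 0.248, "dy": 0.985, "dz": 0, "yaw": -0.003},
    {"dx": 0.248, "dy": 0.985, "dz": 0, "yaw": -0.003},
    {"dx": 0.248, "dy": 0.985, "dz": 0, "yaw": -0.003},
    {"dx": 0.248, "dy": 0.985, "dz": 0, "yaw": -0.003},
    {"dx": 0.248, "dy": 0.985, "dz": 0, "yaw": -0.003}
  ]
}}

```text
time: 3.42
eef_pos: [557.9, 52.9, 300.7]
tcp_rot: [[-1.0, -0.012, -0.001], [-0.012, 1.0, 0.003], [0.001, 0.003, -1.0]]
wrist_force: [-0.3, -0.6, 0.1]
opening: 0.752
```

>>> {"method": "jog_arm", "body": {
  "deltas": [
    {"dx": 0, "dy": 0.985, "dz": 0, "yaw": 0},
    {"dx": 0, "dy": 0.985, "dz": 0, "yaw": 0},
    {"dx": 0, "dy": 0.985, "dz": 0, "yaw": 0},
    {"dx": 0, "dy": 0.985, "dz": 0, "yaw": 0},
    {"dx": 0, "dy": 0.985, "dz": -0.4, "yaw": 0},
    {"dx": 0, "dy": 0.985, "dz": -0.5, "yaw": 0},
    {"dx": 0, "dy": 0.985, "dz": -0.5, "yaw": 0},
    {"dx": 0, "dy": 0.985, "dz": -0.5, "yaw": 0}
  ]
}}

```text
time: 4.42
eef_pos: [559.2, 290.8, 178.6]
tcp_rot: [[-1.0, 0.001, 0.003], [0.001, 1.0, 0.002], [-0.003, 0.002, -1.0]]
wrist_force: [-0.3, -0.2, 0.8]
opening: 0.75
```

```bash
python3 snap.py w5
```

```text
4.42 [559.2 290.8 178.6] [0.001 1.    0.002] [-0.3 -0.2  0.8] 0.75
```

View pics/w5.png

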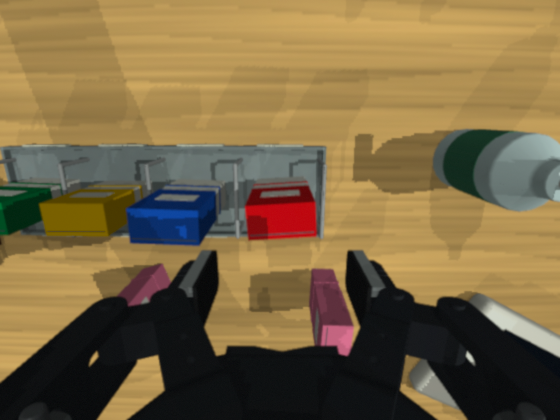

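>>> {"method": "jog_arm", "body": {
  "deltas": [
    {"dx": 0, "dy": 0, "dz": -0.2, "yaw": 0},
    {"dx": 0, "dy": 0, "dz": -0.32, "yaw": 0},
    {"dx": 0, "dy": 0, "dz": -0.4, "yaw": 0},
    {"dx": 0, "dy": 0, "dz": -0.418, "yaw": 0},
    {"dx": 0, "dy": 0, "dz": -0.418, "yaw": 0}
  ]
}}

```text
time: 5.1
eef_pos: [559.3, 290.1, 73.2]
tcp_rot: [[-1.0, 0.002, 0.002], [0.002, 1.0, 0.001], [-0.002, 0.001, -1.0]]
wrist_force: [0.2, -0.5, 0.1]
opening: 0.747
```

>>> {"method": "jog_arm", "body": {
  "deltas": [
    {"dx": 0, "dy": 0, "dz": 0, "yaw": 0},
    {"dx": 0, "dy": 0, "dz": 0, "yaw": 0},
    {"dx": 0, "dy": 0, "dz": 0, "yaw": 0},
    {"dx": 0, "dy": 0, "dz": 0, "yaw": 0},
    {"dx": 0, "dy": 0, "dz": 0, "yaw": 0},
    {"dx": 0, "dy": 0, "dz": 0, "yaw": 0}
  ],
  "jaw": -1
}}

```text
time: 5.85
eef_pos: [559.7, 290.4, 73.7]
tcp_rot: [[-1.0, 0.002, 0.003], [0.002, 1.0, 0.002], [-0.003, 0.002, -1.0]]
wrist_force: [-0.8, -0.8, 7.2]
opening: 0.585
```

```bash
python3 snap.py w6
```

```text
5.85 [559.7 290.4  73.7] [0.002 1.    0.002] [-0.8 -0.8  7.2] 0.585
```

View pics/w6.png

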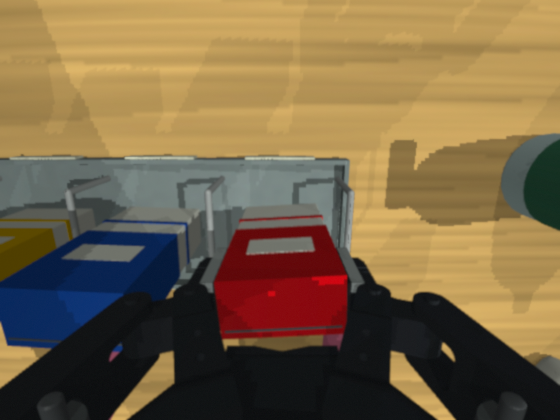

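>>> {"method": "jog_arm", "body": {
  "deltas": [
    {"dx": 0, "dy": 0, "dz": 0.08, "yaw": 0},
    {"dx": 0, "dy": 0, "dz": 0.2, "yaw": 0},
    {"dx": 0, "dy": 0, "dz": 0.4, "yaw": 0},
    {"dx": 0, "dy": 0, "dz": 0.56, "yaw": 0},
    {"dx": 0, "dy": -0.1, "dz": 0.56, "yaw": 0},
    {"dx": 0.03, "dy": -0.3, "dz": 0.56, "yaw": 0},
    {"dx": 0.06, "dy": -0.52, "dz": 0.56, "yaw": 0},
    {"dx": 0.09, "dy": -0.75, "dz": 0.56, "yaw": 0}
  ]
}}

```text
time: 6.9
eef_pos: [580.0, 99.6, 211.6]
tcp_rot: [[-1.0, 0.002, -0.001], [0.002, 1.0, -0.0], [0.001, -0.0, -1.0]]
wrist_force: [1.1, -0.6, -1.5]
opening: 0.584
```

>>> {"method": "jog_arm", "body": {
  "deltas": [
    {"dx": 0.02, "dy": -0.23, "dz": 0, "yaw": -0.008},
    {"dx": 0.038, "dy": -0.46, "dz": 0, "yaw": -0.015},
    {"dx": 0.038, "dy": -0.66, "dz": 0, "yaw": -0.015},
    {"dx": 0.038, "dy": -0.766, "dz": 0, "yaw": -0.015},
    {"dx": 0.038, "dy": -0.766, "dz": -0.1, "yaw": -0.015},
    {"dx": 0.038, "dy": -0.766, "dz": -0.2, "yaw": -0.015},
    {"dx": 0.038, "dy": -0.766, "dz": -0.2, "yaw": -0.015}
  ]
}}

```text
time: 7.78
eef_pos: [587.8, -89.9, 159.8]
tcp_rot: [[-0.999, 0.05, -0.005], [0.05, 0.999, 0.0], [0.006, -0.0, -1.0]]
wrist_force: [-0.3, 0.7, -0.1]
opening: 0.589
```

```bash
python3 snap.py w7; python3 snap.py s7 scene; python3 -c "
import cv2
s=cv2.imread('pics/s7.png');cv2.imwrite('pics/s7a.png',cv2.resize(s[150:260,150:310],None,fx=5,fy=5,interpolation=cv2.INTER_CUBIC))"
```

```text
7.78 [587.8 -89.9 159.8] [ 0.05   0.999 -0.   ] [-0.3  0.7 -0.1] 0.589
7.83 [589.1 -90.  161.2] [ 0.05   0.999 -0.   ] [ 0.1  0.1 -0.4] 0.582
```

View pics/w7.png

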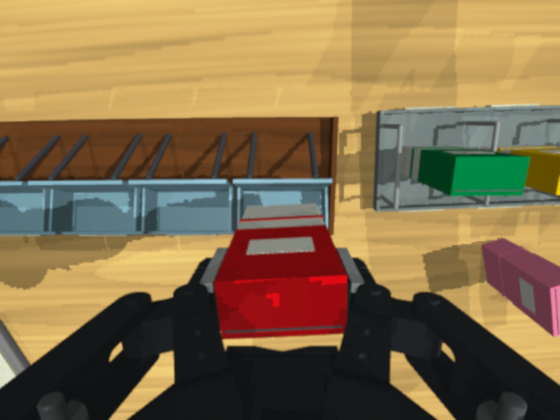

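View pics/s7a.png

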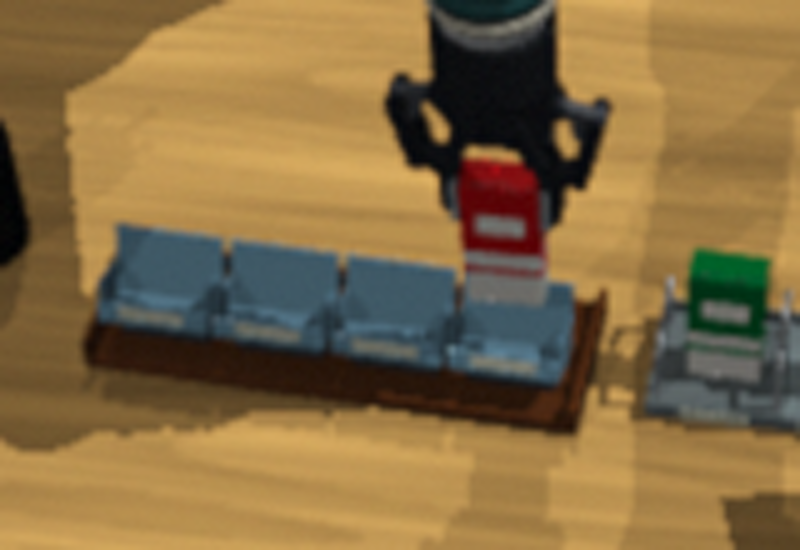

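Run:
```python
from h import *
import pickle
W=pickle.load(open('w7.pkl','rb'))
print(onz(W,[(281,205)],95.5).round(1), onz(W,[(281,181),(240,181)],79).round(1), onz(W,[(200,236)],55.6).round(1))
# top back edge of carton, and front
print(onz(W,[(281,279),(281,335)],160-73.7+113).round(1))
```

```text
[[575.2 -89.7  95.5]] [[ 561.   -89.    79. ]
 [ 559.4 -119.9   79. ]] [[ 610.9 -163.    55.6]]
[[576.  -89.5 199.3]
 [601.8 -90.8 199.3]]
```

>>> {"method": "jog_arm", "body": {
  "deltas": [
    {"dx": 0, "dy": 0, "dz": -0.08, "yaw": 0},
    {"dx": 0, "dy": 0, "dz": -0.14, "yaw": 0},
    {"dx": 0, "dy": 0, "dz": -0.18, "yaw": 0},
    {"dx": 0, "dy": 0, "dz": -0.2, "yaw": 0},
    {"dx": 0, "dy": 0, "dz": -0.2, "yaw": 0}
  ]
}}

```text
time: 8.5
eef_pos: [590.3, -89.4, 111.6]
tcp_rot: [[-0.999, 0.049, -0.0], [0.049, 0.999, -0.0], [0.0, -0.0, -1.0]]
wrist_force: [-0.5, 0.1, -0.6]
opening: 0.587
```

>>> {"method": "jog_arm", "body": {
  "deltas": [
    {"dx": 0, "dy": 0, "dz": -0.008, "yaw": 0},
    {"dx": 0, "dy": 0, "dz": -0.016, "yaw": 0},
    {"dx": 0, "dy": 0, "dz": -0.016, "yaw": 0}
  ]
}}

```text
time: 8.88
eef_pos: [590.3, -89.3, 107.8]
tcp_rot: [[-0.999, 0.049, 0.0], [0.049, 0.999, 0.0], [-0.0, 0.0, -1.0]]
wrist_force: [-0.4, -0.4, -1.4]
opening: 0.584
```

>>> {"method": "jog_arm", "body": {
  "deltas": [
    {"dx": 0, "dy": 0, "dz": -0.006, "yaw": 0},
    {"dx": 0, "dy": 0, "dz": -0.012, "yaw": 0},
    {"dx": 0, "dy": 0, "dz": -0.012, "yaw": 0}
  ]
}}

```text
time: 9.25
eef_pos: [590.4, -89.3, 104.7]
tcp_rot: [[-0.999, 0.049, 0.0], [0.049, 0.999, 0.0], [-0.0, 0.0, -1.0]]
wrist_force: [0.5, 0.5, -1.0]
opening: 0.584
```

>>> {"method": "jog_arm", "body": {
  "deltas": [
    {"dx": 0, "dy": 0, "dz": -0.006, "yaw": 0},
    {"dx": 0, "dy": 0, "dz": -0.006, "yaw": 0}
  ]
}}

```text
time: 9.5
eef_pos: [590.6, -89.5, 104.3]
tcp_rot: [[-0.999, 0.049, 0.001], [0.049, 0.999, 0.0], [-0.001, 0.0, -1.0]]
wrist_force: [-2.5, 0.1, 6.2]
opening: 0.587
```

>>> {"method": "jog_arm", "body": {
  "deltas": [
    {"dx": 0, "dy": 0, "dz": -0.006, "yaw": 0},
    {"dx": 0, "dy": 0, "dz": -0.006, "yaw": 0}
  ]
}}

```text
time: 9.75
eef_pos: [590.9, -89.5, 104.1]
tcp_rot: [[-0.999, 0.049, 0.001], [0.049, 0.999, 0.001], [-0.001, 0.001, -1.0]]
wrist_force: [-5.0, 1.5, 16.2]
opening: 0.583
```

>>> {"method": "jog_arm", "body": {
  "deltas": [
    {"dx": -0.014, "dy": 0.001, "dz": -0.002, "yaw": 0},
    {"dx": -0.028, "dy": 0.001, "dz": -0.005, "yaw": 0},
    {"dx": -0.042, "dy": 0.002, "dz": -0.009, "yaw": 0},
    {"dx": -0.042, "dy": 0.002, "dz": -0.009, "yaw": 0}
  ]
}}

```text
time: 10.25
eef_pos: [585.4, -89.1, 103.1]
tcp_rot: [[-0.999, 0.05, 0.013], [0.05, 0.999, -0.001], [-0.013, 0.0, -1.0]]
wrist_force: [4.5, 0.4, 9.5]
opening: 0.581
```

```bash
python3 snap.py w8; python3 snap.py s8 scene; python3 -c "
import cv2
s=cv2.imread('pics/s8.png');cv2.imwrite('pics/s8a.png',cv2.resize(s[170:250,200:310],None,fx=7,fy=7,interpolation=cv2.INTER_CUBIC))"
```

```text
10.25 [585.4 -89.1 103.1] [0.05  0.999 0.   ] [4.5 0.4 9.5] 0.581
10.3 [585.5 -89.1 103.1] [0.05  0.999 0.   ] [4.9 0.9 9.5] 0.571
```

View pics/w8.png

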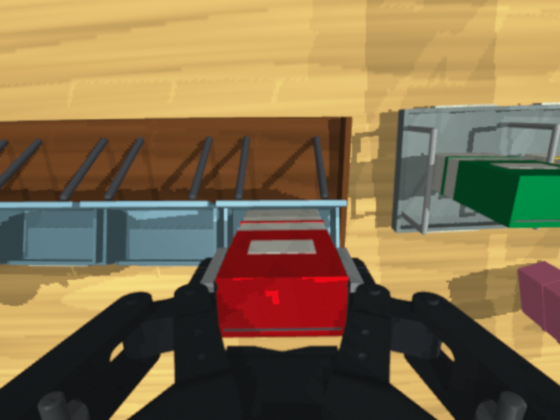

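View pics/s8a.png

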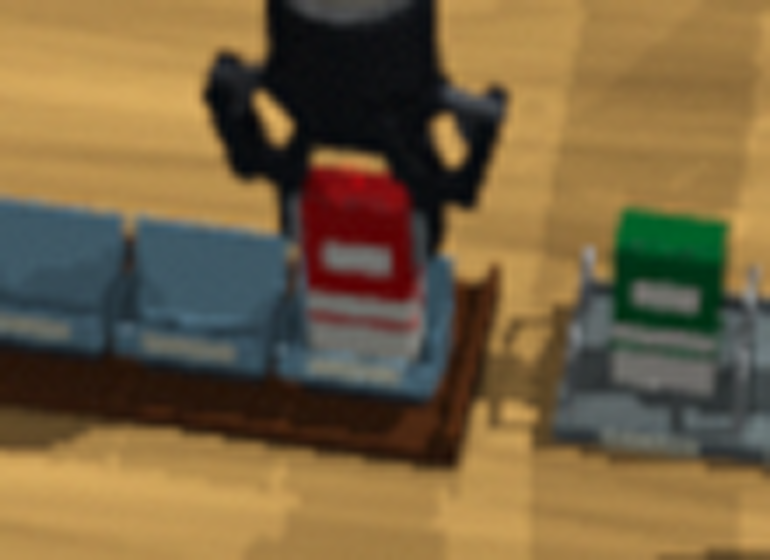

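>>> {"method": "jog_arm", "body": {
  "deltas": [
    {"dx": -0.014, "dy": 0.001, "dz": -0.004, "yaw": 0},
    {"dx": -0.028, "dy": 0.001, "dz": -0.01, "yaw": 0},
    {"dx": -0.042, "dy": 0.002, "dz": -0.016, "yaw": 0},
    {"dx": -0.042, "dy": 0.002, "dz": -0.016, "yaw": 0}
  ]
}}

```text
time: 10.85
eef_pos: [575.7, -88.7, 100.0]
tcp_rot: [[-0.999, 0.049, 0.014], [0.049, 0.999, -0.001], [-0.014, -0.0, -1.0]]
wrist_force: [3.6, 2.1, 16.3]
opening: 0.583
```

```bash
python3 snap.py w9
```

```text
10.85 [575.7 -88.7 100. ] [ 0.049  0.999 -0.   ] [ 3.6  2.1 16.3] 0.583
```

View pics/w9.png

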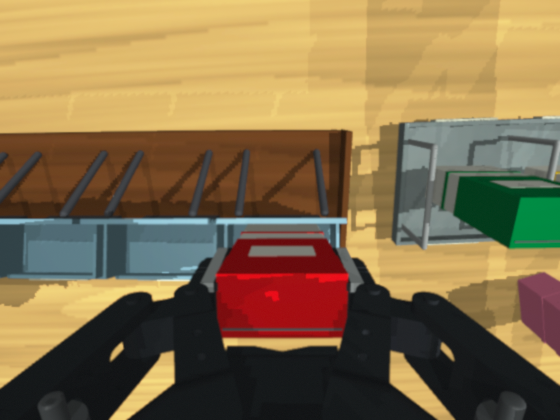

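>>> {"method": "jog_arm", "body": {
  "deltas": [
    {"dx": -0.014, "dy": 0.001, "dz": -0.006, "yaw": 0},
    {"dx": -0.028, "dy": 0.001, "dz": -0.012, "yaw": 0},
    {"dx": -0.042, "dy": 0.002, "dz": -0.018, "yaw": 0},
    {"dx": -0.042, "dy": 0.002, "dz": -0.018, "yaw": 0}
  ]
}}

```text
time: 11.4
eef_pos: [563.7, -88.1, 94.4]
tcp_rot: [[-0.999, 0.049, 0.011], [0.049, 0.999, -0.001], [-0.011, -0.0, -1.0]]
wrist_force: [1.8, 0.4, 12.3]
opening: 0.581
```

```bash
python3 snap.py w10;  python3 snap.py s10 scene; python3 -c "
import cv2
s=cv2.imread('pics/s10.png');cv2.imwrite('pics/s10a.png',cv2.resize(s[170:250,200:310],None,fx=7,fy=7,interpolation=cv2.INTER_CUBIC))"
```

```text
11.4 [563.7 -88.1  94.4] [ 0.049  0.999 -0.   ] [ 1.8  0.4 12.3] 0.581
11.45 [563.7 -88.1  94.4] [ 0.049  0.999 -0.   ] [ 2.6  1.  11.9] 0.577
```

View pics/w10.png

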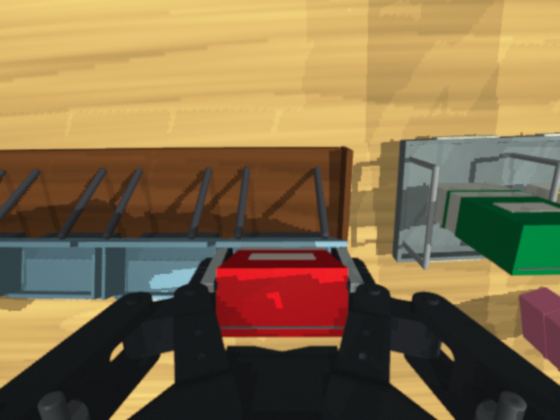

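View pics/s10a.png

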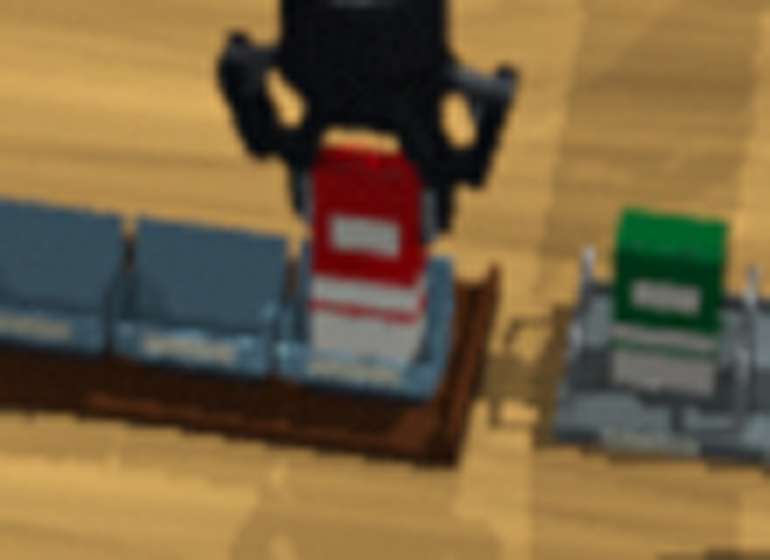

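>>> {"method": "jog_arm", "body": {
  "deltas": [
    {"dx": -0.008, "dy": 0, "dz": -0.002, "yaw": 0},
    {"dx": -0.012, "dy": 0.001, "dz": -0.002, "yaw": 0},
    {"dx": -0.012, "dy": 0.001, "dz": -0.002, "yaw": 0}
  ]
}}

```text
time: 11.88
eef_pos: [561.2, -88.0, 93.3]
tcp_rot: [[-0.999, 0.049, 0.012], [0.049, 0.999, -0.001], [-0.012, -0.001, -1.0]]
wrist_force: [6.1, -0.2, 6.3]
opening: 0.579
```

>>> {"method": "jog_arm", "body": {
  "deltas": [
    {"dx": 0.014, "dy": 0, "dz": 0.008, "yaw": 0},
    {"dx": 0.014, "dy": 0, "dz": 0.008, "yaw": 0}
  ]
}}

```text
time: 12.12
eef_pos: [561.7, -87.9, 93.7]
tcp_rot: [[-0.999, 0.049, 0.005], [0.049, 0.999, -0.001], [-0.005, -0.0, -1.0]]
wrist_force: [4.8, -0.4, 3.8]
opening: 0.58
```

>>> {"method": "jog_arm", "body": {
  "deltas": [
    {"dx": 0, "dy": 0, "dz": 0, "yaw": 0},
    {"dx": 0, "dy": 0, "dz": 0, "yaw": 0},
    {"dx": 0, "dy": 0, "dz": 0, "yaw": 0},
    {"dx": 0, "dy": 0, "dz": 0, "yaw": 0}
  ],
  "jaw": 0.45
}}

```text
time: 12.62
eef_pos: [558.9, -87.6, 92.2]
tcp_rot: [[-0.999, 0.049, -0.001], [0.049, 0.999, 0.0], [0.001, 0.0, -1.0]]
wrist_force: [0.2, 0.0, -0.1]
opening: 0.722
```

```bash
python3 snap.py w11;  python3 snap.py s11 scene; python3 -c "
import cv2
s=cv2.imread('pics/s11.png');cv2.imwrite('pics/s11a.png',cv2.resize(s[170:250,200:310],None,fx=7,fy=7,interpolation=cv2.INTER_CUBIC))"
```

```text
12.62 [558.9 -87.6  92.2] [0.049 0.999 0.   ] [ 0.2  0.  -0.1] 0.722
12.68 [559.  -87.6  92.3] [0.049 0.999 0.   ] [0.2 0.6 0.3] 0.729
```

View pics/w11.png

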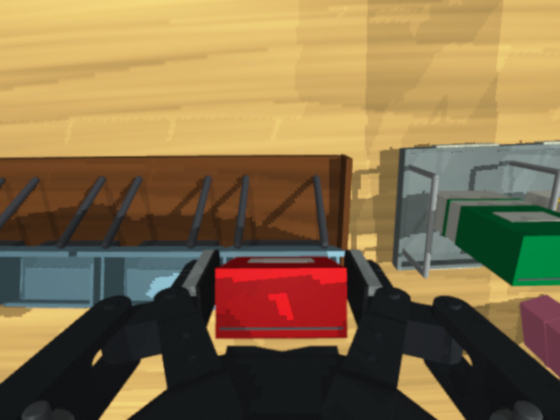

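View pics/s11a.png

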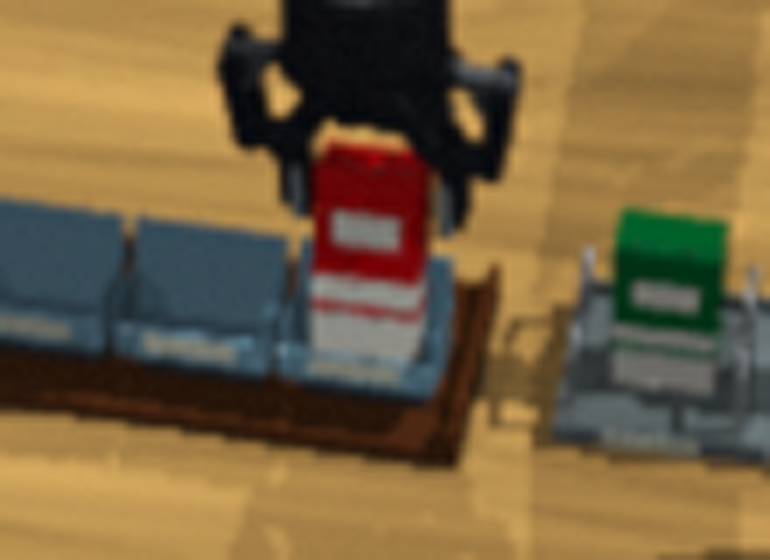

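>>> {"method": "jog_arm", "body": {
  "deltas": [
    {"dx": 0, "dy": 0, "dz": 0.1, "yaw": 0},
    {"dx": 0, "dy": 0, "dz": 0.25, "yaw": 0},
    {"dx": 0, "dy": 0, "dz": 0.36, "yaw": 0},
    {"dx": 0.007, "dy": 0.15, "dz": 0.36, "yaw": 0.008},
    {"dx": 0.007, "dy": 0.37, "dz": 0.36, "yaw": 0.0156},
    {"dx": 0.007, "dy": 0.6, "dz": 0.36, "yaw": 0.0156},
    {"dx": 0.007, "dy": 0.83, "dz": 0.36, "yaw": 0.0156},
    {"dx": 0.007, "dy": 0.975, "dz": 0.36, "yaw": 0.0156}
  ]
}}

```text
time: 13.72
eef_pos: [560.4, 159.7, 182.5]
tcp_rot: [[-1.0, -0.003, -0.0], [-0.003, 1.0, 0.001], [0.0, 0.001, -1.0]]
wrist_force: [0.9, -0.2, -0.4]
opening: 0.726
```

>>> {"method": "jog_arm", "body": {
  "deltas": [
    {"dx": 0, "dy": 0.2, "dz": 0, "yaw": 0},
    {"dx": 0, "dy": 0.2, "dz": 0, "yaw": 0},
    {"dx": 0, "dy": 0.2, "dz": 0, "yaw": 0}
  ]
}}

```text
time: 14.1
eef_pos: [561.0, 205.6, 182.3]
tcp_rot: [[-1.0, 0.0, -0.0], [0.0, 1.0, -0.001], [0.0, -0.001, -1.0]]
wrist_force: [-0.6, -1.1, 0.6]
opening: 0.725
```

```bash
python3 snap.py w12; python3 snap.py s12 scene; python3 -c "
import cv2
s=cv2.imread('pics/s12.png');cv2.imwrite('pics/s12a.png',cv2.resize(s[170:250,190:300],None,fx=7,fy=7,interpolation=cv2.INTER_CUBIC))"
```

```text
14.1 [561.  205.6 182.3] [ 0.     1.    -0.001] [-0.6 -1.1  0.6] 0.725
14.15 [561.2 204.8 182.4] [ 0.002  1.    -0.001] [ 0.1  0.1 -0.4] 0.723
```

View pics/w12.png

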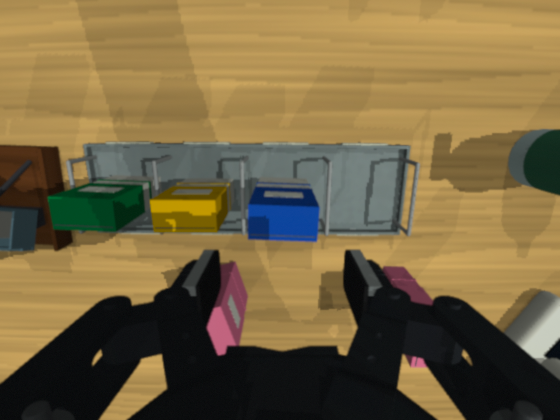

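View pics/s12a.png

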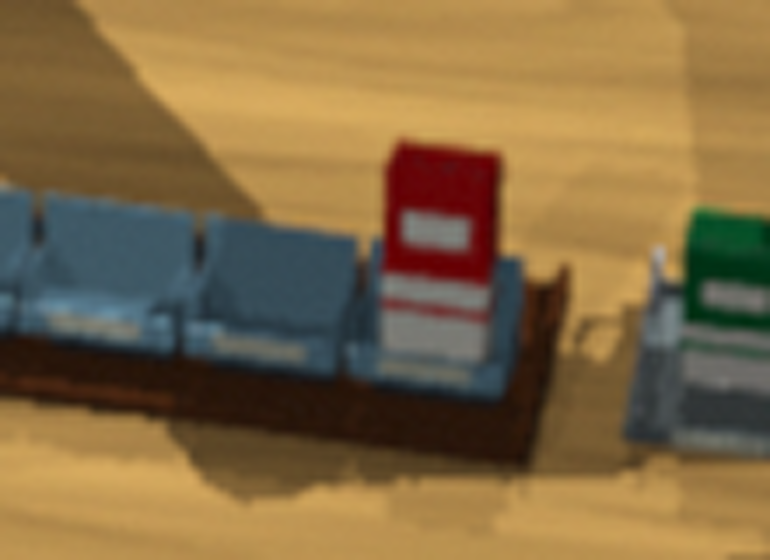

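>>> {"method": "jog_arm", "body": {
  "deltas": [
    {"dx": 0, "dy": 0.004, "dz": -0.2, "yaw": 0},
    {"dx": 0, "dy": 0.004, "dz": -0.33, "yaw": 0},
    {"dx": 0, "dy": 0.004, "dz": -0.4, "yaw": 0},
    {"dx": 0, "dy": 0.004, "dz": -0.428, "yaw": 0},
    {"dx": 0, "dy": 0.004, "dz": -0.428, "yaw": 0}
  ]
}}

```text
time: 14.82
eef_pos: [561.6, 206.9, 76.0]
tcp_rot: [[-1.0, 0.001, 0.001], [0.001, 1.0, 0.0], [-0.001, 0.0, -1.0]]
wrist_force: [-0.2, 0.1, 0.1]
opening: 0.722
```

>>> {"method": "jog_arm", "body": {
  "deltas": [
    {"dx": 0, "dy": 0, "dz": 0, "yaw": 0},
    {"dx": 0, "dy": 0, "dz": 0, "yaw": 0},
    {"dx": 0, "dy": 0, "dz": 0, "yaw": 0},
    {"dx": 0, "dy": 0, "dz": 0, "yaw": 0},
    {"dx": 0, "dy": 0, "dz": 0, "yaw": 0},
    {"dx": 0, "dy": 0, "dz": 0, "yaw": 0}
  ],
  "jaw": -1
}}

```text
time: 15.58
eef_pos: [562.2, 207.4, 76.9]
tcp_rot: [[-1.0, 0.0, 0.002], [0.0, 1.0, 0.001], [-0.002, 0.001, -1.0]]
wrist_force: [-0.5, -0.6, 6.1]
opening: 0.581
```

```bash
python3 snap.py w13; python3 -c "
import cv2
s=cv2.imread('pics/w13.png');cv2.imwrite('pics/w13a.png',cv2.resize(s[180:350,190:370],None,fx=3.5,fy=3.5))"
```

```text
15.57 [562.2 207.4  76.9] [0.    1.    0.001] [-0.5 -0.6  6.1] 0.581
```

View pics/w13a.png

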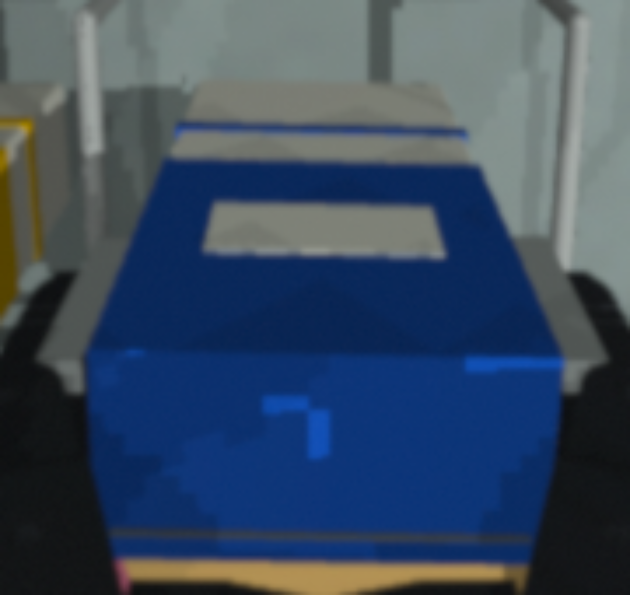

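Run:
```python
from h import *
import pickle
W=pickle.load(open('w13.pkl','rb'))
print(onz(W,[(281,281.4),(281,338.5)],120.5).round(1), onz(W,[(281,204)],10.5).round(1))
W=pickle.load(open('w6.pkl','rb'))
print(onz(W,[(281,279),(281,335)],114.5).round(1), onz(W,[(281,205.5)],10.5).round(1))
```

```text
[[548.7 207.2 120.5]
 [574.2 207.2 120.5]] [[549.9 207.1  10.5]]
[[546.7 290.2 114.5]
 [572.3 290.1 114.5]] [[547.6 290.2  10.5]]
```

>>> {"method": "jog_arm", "body": {
  "deltas": [
    {"dx": 0, "dy": 0, "dz": 0.08, "yaw": 0},
    {"dx": 0, "dy": 0, "dz": 0.22, "yaw": 0},
    {"dx": 0, "dy": 0, "dz": 0.42, "yaw": 0},
    {"dx": 0, "dy": 0, "dz": 0.58, "yaw": 0},
    {"dx": 0, "dy": -0.1, "dz": 0.58, "yaw": 0},
    {"dx": 0.03, "dy": -0.3, "dz": 0.58, "yaw": 0},
    {"dx": 0.06, "dy": -0.52, "dz": 0.58, "yaw": 0},
    {"dx": 0.08, "dy": -0.75, "dz": 0.58, "yaw": 0}
  ]
}}

```text
time: 16.62
eef_pos: [581.1, 18.5, 221.7]
tcp_rot: [[-1.0, -0.001, 0.001], [-0.001, 1.0, 0.001], [-0.001, 0.001, -1.0]]
wrist_force: [0.0, -0.4, 0.2]
opening: 0.577
```

>>> {"method": "jog_arm", "body": {
  "deltas": [
    {"dx": 0.022, "dy": -0.23, "dz": 0, "yaw": -0.008},
    {"dx": 0.022, "dy": -0.46, "dz": 0, "yaw": -0.0155},
    {"dx": 0.022, "dy": -0.66, "dz": 0, "yaw": -0.0155},
    {"dx": 0.022, "dy": -0.755, "dz": 0, "yaw": -0.0155},
    {"dx": 0.022, "dy": -0.755, "dz": -0.03, "yaw": -0.0155},
    {"dx": 0.022, "dy": -0.755, "dz": -0.15, "yaw": -0.0155},
    {"dx": 0.022, "dy": -0.755, "dz": -0.22, "yaw": -0.0155},
    {"dx": 0.022, "dy": -0.755, "dz": -0.22, "yaw": -0.0155}
  ]
}}

```text
time: 17.62
eef_pos: [585.7, -167.4, 164.1]
tcp_rot: [[-0.999, 0.047, -0.003], [0.047, 0.999, 0.001], [0.003, 0.001, -1.0]]
wrist_force: [-1.3, -0.2, -0.5]
opening: 0.581
```

```bash
python3 snap.py w14; python3 -c "
import cv2
s=cv2.imread('pics/w14.png');cv2.imwrite('pics/w14a.png',cv2.resize(s[120:350,150:410],None,fx=3,fy=2.6))"
```

```text
17.62 [ 585.7 -167.4  164.1] [0.047 0.999 0.001] [-1.3 -0.2 -0.5] 0.581
```

View pics/w14.png

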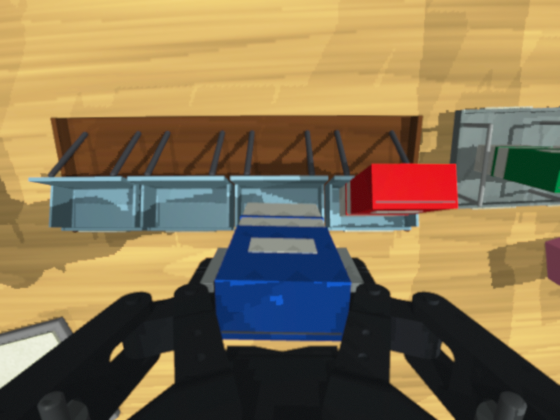

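>>> {"method": "jog_arm", "body": {
  "deltas": [
    {"dx": 0, "dy": 0, "dz": -0.08, "yaw": 0},
    {"dx": 0, "dy": 0, "dz": -0.15, "yaw": 0},
    {"dx": 0, "dy": 0, "dz": -0.2, "yaw": 0},
    {"dx": 0, "dy": 0, "dz": -0.222, "yaw": 0},
    {"dx": 0, "dy": 0, "dz": -0.222, "yaw": 0}
  ]
}}

```text
time: 18.3
eef_pos: [586.5, -169.2, 109.6]
tcp_rot: [[-0.999, 0.049, -0.001], [0.049, 0.999, 0.0], [0.001, 0.0, -1.0]]
wrist_force: [0.3, -0.1, -0.6]
opening: 0.583
```

>>> {"method": "jog_arm", "body": {
  "deltas": [
    {"dx": 0, "dy": 0, "dz": -0.006, "yaw": 0},
    {"dx": 0, "dy": 0, "dz": -0.012, "yaw": 0},
    {"dx": 0, "dy": 0, "dz": -0.012, "yaw": 0}
  ]
}}

```text
time: 18.68
eef_pos: [587.0, -169.2, 107.5]
tcp_rot: [[-0.999, 0.049, 0.001], [0.049, 0.999, -0.0], [-0.001, -0.0, -1.0]]
wrist_force: [-0.4, -0.1, 1.2]
opening: 0.582
```

>>> {"method": "jog_arm", "body": {
  "deltas": [
    {"dx": 0, "dy": 0, "dz": -0.006, "yaw": 0},
    {"dx": 0, "dy": 0, "dz": -0.006, "yaw": 0}
  ]
}}

```text
time: 18.92
eef_pos: [587.2, -169.3, 107.2]
tcp_rot: [[-0.999, 0.049, 0.002], [0.049, 0.999, 0.0], [-0.002, 0.0, -1.0]]
wrist_force: [-3.3, 0.7, 10.3]
opening: 0.581
```

>>> {"method": "jog_arm", "body": {
  "deltas": [
    {"dx": -0.014, "dy": 0.001, "dz": -0.003, "yaw": 0},
    {"dx": -0.028, "dy": 0.001, "dz": -0.006, "yaw": 0},
    {"dx": -0.042, "dy": 0.002, "dz": -0.01, "yaw": 0},
    {"dx": -0.056, "dy": 0.003, "dz": -0.014, "yaw": 0},
    {"dx": -0.07, "dy": 0.003, "dz": -0.02, "yaw": 0},
    {"dx": -0.084, "dy": 0.004, "dz": -0.026, "yaw": 0}
  ]
}}

```text
time: 19.68
eef_pos: [572.0, -168.9, 103.3]
tcp_rot: [[-0.999, 0.048, 0.014], [0.048, 0.999, -0.003], [-0.015, -0.002, -1.0]]
wrist_force: [6.1, -0.1, 15.2]
opening: 0.579
```

>>> {"method": "jog_arm", "body": {
  "deltas": [
    {"dx": -0.014, "dy": 0.001, "dz": -0.006, "yaw": 0},
    {"dx": -0.028, "dy": 0.001, "dz": -0.012, "yaw": 0},
    {"dx": -0.042, "dy": 0.002, "dz": -0.018, "yaw": 0},
    {"dx": -0.042, "dy": 0.002, "dz": -0.018, "yaw": 0}
  ]
}}

```text
time: 20.18
eef_pos: [559.8, -168.4, 97.9]
tcp_rot: [[-0.999, 0.049, 0.011], [0.049, 0.999, -0.002], [-0.011, -0.002, -1.0]]
wrist_force: [3.8, 0.9, 11.8]
opening: 0.582
```

```bash
python3 snap.py w15; python3 snap.py s15 scene; python3 -c "
import cv2
s=cv2.imread('pics/s15.png');cv2.imwrite('pics/s15a.png',cv2.resize(s[170:250,190:300],None,fx=7,fy=7,interpolation=cv2.INTER_CUBIC))"
```

```text
20.18 [ 559.8 -168.4   97.9] [ 0.049  0.999 -0.002] [ 3.8  0.9 11.8] 0.582
20.23 [ 559.8 -168.4   97.9] [ 0.049  0.999 -0.002] [ 2.5  0.5 11.6] 0.58
```

View pics/s15a.png

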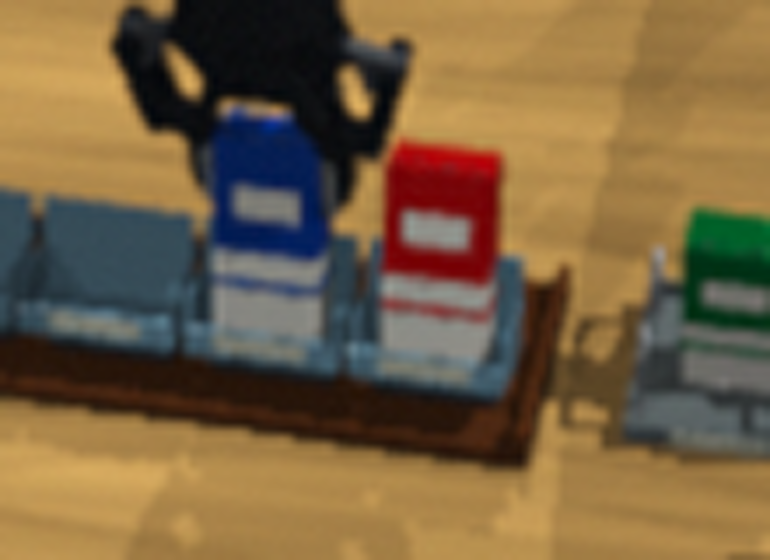

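View pics/w15.png

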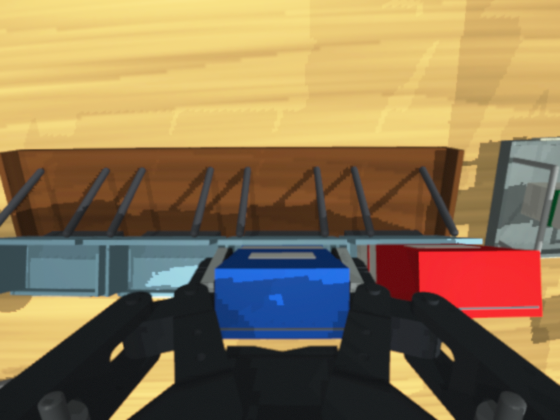

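>>> {"method": "jog_arm", "body": {
  "deltas": [
    {"dx": -0.008, "dy": 0, "dz": -0.002, "yaw": 0},
    {"dx": -0.012, "dy": 0.001, "dz": -0.002, "yaw": 0},
    {"dx": -0.012, "dy": 0.001, "dz": -0.002, "yaw": 0}
  ]
}}

```text
time: 20.65
eef_pos: [557.3, -168.2, 96.9]
tcp_rot: [[-0.999, 0.048, 0.012], [0.048, 0.999, -0.003], [-0.012, -0.002, -1.0]]
wrist_force: [5.1, 0.2, 6.4]
opening: 0.578
```

>>> {"method": "jog_arm", "body": {
  "deltas": [
    {"dx": 0.014, "dy": 0, "dz": 0.008, "yaw": 0},
    {"dx": 0.014, "dy": 0, "dz": 0.008, "yaw": 0}
  ]
}}

```text
time: 20.9
eef_pos: [557.7, -167.7, 97.1]
tcp_rot: [[-0.999, 0.049, 0.005], [0.049, 0.999, -0.001], [-0.005, -0.001, -1.0]]
wrist_force: [4.3, -0.2, 4.4]
opening: 0.581
```

>>> {"method": "jog_arm", "body": {
  "deltas": [
    {"dx": 0, "dy": 0, "dz": 0, "yaw": 0},
    {"dx": 0, "dy": 0, "dz": 0, "yaw": 0},
    {"dx": 0, "dy": 0, "dz": 0, "yaw": 0},
    {"dx": 0, "dy": 0, "dz": 0, "yaw": 0}
  ],
  "jaw": 0.45
}}

```text
time: 21.4
eef_pos: [555.1, -167.3, 95.7]
tcp_rot: [[-0.999, 0.049, -0.001], [0.049, 0.999, 0.0], [0.001, 0.0, -1.0]]
wrist_force: [0.4, -0.7, 0.8]
opening: 0.723
```

>>> {"method": "jog_arm", "body": {
  "deltas": [
    {"dx": 0, "dy": 0, "dz": 0.1, "yaw": 0},
    {"dx": 0, "dy": 0, "dz": 0.25, "yaw": 0},
    {"dx": 0, "dy": 0, "dz": 0.4, "yaw": 0},
    {"dx": 0.026, "dy": 0.15, "dz": 0.4, "yaw": 0.008},
    {"dx": 0.026, "dy": 0.37, "dz": 0.4, "yaw": 0.0155},
    {"dx": 0.026, "dy": 0.6, "dz": 0.4, "yaw": 0.0155},
    {"dx": 0.026, "dy": 0.83, "dz": 0.4, "yaw": 0.0155},
    {"dx": 0.026, "dy": 0.987, "dz": 0.4, "yaw": 0.0155}
  ]
}}

```text
time: 22.4
eef_pos: [561.5, 82.6, 196.0]
tcp_rot: [[-1.0, -0.003, -0.0], [-0.003, 1.0, 0.001], [0.0, 0.001, -1.0]]
wrist_force: [0.2, 0.7, 0.1]
opening: 0.723
```

>>> {"method": "jog_arm", "body": {
  "deltas": [
    {"dx": 0, "dy": 0.2, "dz": 0, "yaw": 0},
    {"dx": 0, "dy": 0.2, "dz": 0, "yaw": 0},
    {"dx": 0, "dy": 0.2, "dz": 0, "yaw": 0}
  ]
}}

```text
time: 22.78
eef_pos: [561.9, 128.9, 195.9]
tcp_rot: [[-1.0, 0.0, -0.0], [0.0, 1.0, -0.001], [0.0, -0.001, -1.0]]
wrist_force: [0.5, -0.3, -0.1]
opening: 0.726
```

```bash
python3 snap.py w16; python3 snap.py s16 scene; python3 -c "
import cv2
s=cv2.imread('pics/s16.png');cv2.imwrite('pics/s16a.png',cv2.resize(s[170:250,190:300],None,fx=7,fy=7,interpolation=cv2.INTER_CUBIC))"
```

```text
22.77 [561.9 128.9 195.9] [ 0.     1.    -0.001] [ 0.5 -0.3 -0.1] 0.726
22.82 [562.1 128.1 196. ] [ 0.002  1.    -0.001] [ 0.1 -0.1  0.2] 0.724
```

View pics/w16.png

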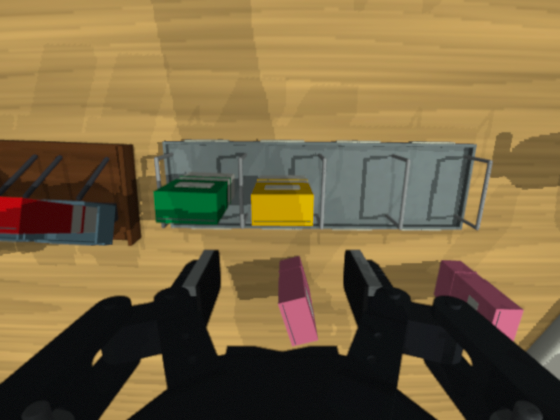

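View pics/s16a.png

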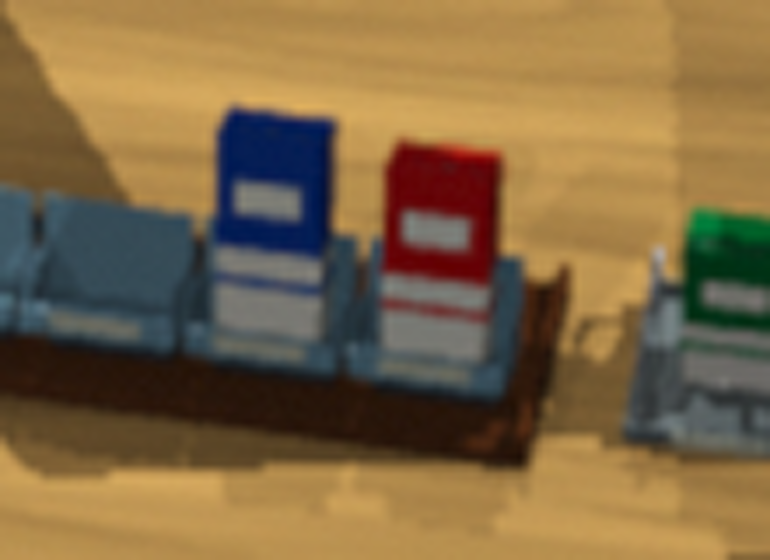

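>>> {"method": "jog_arm", "body": {
  "deltas": [
    {"dx": 0, "dy": 0, "dz": -0.2, "yaw": 0},
    {"dx": 0, "dy": 0, "dz": -0.36, "yaw": 0},
    {"dx": 0, "dy": 0, "dz": -0.46, "yaw": 0},
    {"dx": 0, "dy": 0, "dz": -0.522, "yaw": 0},
    {"dx": 0, "dy": 0, "dz": -0.522, "yaw": 0}
  ]
}}

```text
time: 23.5
eef_pos: [561.8, 128.4, 64.9]
tcp_rot: [[-1.0, 0.002, -0.001], [0.002, 1.0, -0.001], [0.001, -0.001, -1.0]]
wrist_force: [0.6, 0.3, 0.0]
opening: 0.724
```

>>> {"method": "jog_arm", "body": {
  "deltas": [
    {"dx": 0, "dy": 0, "dz": 0, "yaw": 0},
    {"dx": 0, "dy": 0, "dz": 0, "yaw": 0},
    {"dx": 0, "dy": 0, "dz": 0, "yaw": 0},
    {"dx": 0, "dy": 0, "dz": 0, "yaw": 0},
    {"dx": 0, "dy": 0, "dz": 0, "yaw": 0},
    {"dx": 0, "dy": 0, "dz": 0, "yaw": 0}
  ],
  "jaw": -1
}}

```text
time: 24.25
eef_pos: [562.8, 129.6, 66.6]
tcp_rot: [[-1.0, 0.0, 0.002], [0.0, 1.0, 0.001], [-0.002, 0.001, -1.0]]
wrist_force: [-0.4, 0.1, 6.0]
opening: 0.577
```

```bash
python3 snap.py w17
```

```text
24.25 [562.8 129.6  66.6] [0.    1.    0.001] [-0.4  0.1  6. ] 0.577
```

View pics/w17.png

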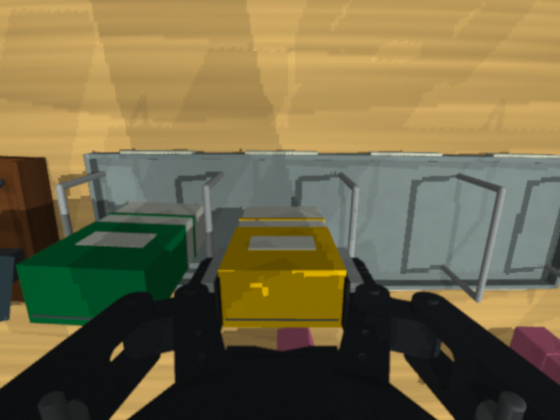

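Run:
```python
from h import *
import pickle
W=pickle.load(open('w17.pkl','rb'))
print(onz(W,[(281,263.5),(281,324)],102.5).round(1), onz(W,[(281,207)],10.5).round(1))
```

```text
[[545.9 129.4 102.5]
 [574.  129.4 102.5]] [[549.7 129.3  10.5]]
```

>>> {"method": "jog_arm", "body": {
  "deltas": [
    {"dx": 0, "dy": 0, "dz": 0.08, "yaw": 0},
    {"dx": 0, "dy": 0, "dz": 0.22, "yaw": 0},
    {"dx": 0, "dy": 0, "dz": 0.42, "yaw": 0},
    {"dx": 0, "dy": 0, "dz": 0.6, "yaw": 0},
    {"dx": 0, "dy": -0.1, "dz": 0.6, "yaw": 0},
    {"dx": 0.03, "dy": -0.3, "dz": 0.6, "yaw": 0},
    {"dx": 0.05, "dy": -0.52, "dz": 0.6, "yaw": 0},
    {"dx": 0.07, "dy": -0.75, "dz": 0.6, "yaw": 0}
  ]
}}

```text
time: 25.3
eef_pos: [579.4, -59.2, 215.5]
tcp_rot: [[-1.0, -0.001, 0.0], [-0.001, 1.0, 0.0], [-0.0, 0.0, -1.0]]
wrist_force: [1.0, -0.1, -1.0]
opening: 0.58
```

>>> {"method": "jog_arm", "body": {
  "deltas": [
    {"dx": 0.014, "dy": -0.23, "dz": 0, "yaw": -0.008},
    {"dx": 0.014, "dy": -0.46, "dz": 0, "yaw": -0.0155},
    {"dx": 0.014, "dy": -0.66, "dz": 0, "yaw": -0.0155},
    {"dx": 0.014, "dy": -0.764, "dz": 0, "yaw": -0.0155},
    {"dx": 0.014, "dy": -0.764, "dz": 0, "yaw": -0.0155},
    {"dx": 0.014, "dy": -0.764, "dz": -0.12, "yaw": -0.0155},
    {"dx": 0.014, "dy": -0.764, "dz": -0.24, "yaw": -0.0155},
    {"dx": 0.014, "dy": -0.764, "dz": -0.24, "yaw": -0.0155}
  ]
}}

```text
time: 26.3
eef_pos: [581.7, -246.3, 153.1]
tcp_rot: [[-0.999, 0.047, -0.005], [0.047, 0.999, 0.003], [0.005, 0.003, -1.0]]
wrist_force: [0.5, -0.8, -0.7]
opening: 0.579
```

```bash
python3 snap.py w18
```

```text
26.3 [ 581.7 -246.3  153.1] [0.047 0.999 0.003] [ 0.5 -0.8 -0.7] 0.579
```

View pics/w18.png

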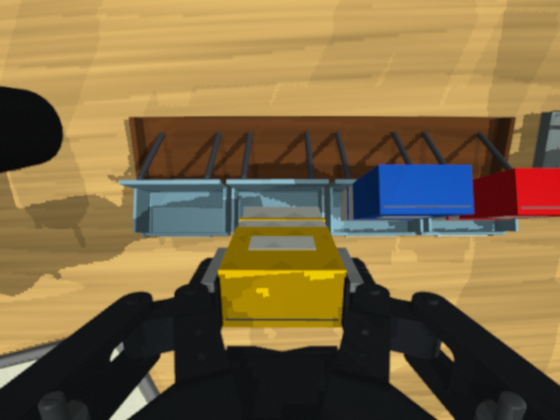

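>>> {"method": "jog_arm", "body": {
  "deltas": [
    {"dx": 0, "dy": 0, "dz": -0.08, "yaw": 0},
    {"dx": 0, "dy": 0, "dz": -0.15, "yaw": 0},
    {"dx": 0, "dy": 0, "dz": -0.2, "yaw": 0},
    {"dx": 0, "dy": 0, "dz": -0.222, "yaw": 0},
    {"dx": 0, "dy": 0, "dz": -0.222, "yaw": 0}
  ]
}}

```text
time: 26.98
eef_pos: [583.0, -249.2, 99.6]
tcp_rot: [[-0.999, 0.049, -0.001], [0.049, 0.999, 0.0], [0.001, 0.0, -1.0]]
wrist_force: [0.9, -0.2, -0.6]
opening: 0.577
```

>>> {"method": "jog_arm", "body": {
  "deltas": [
    {"dx": 0, "dy": 0, "dz": -0.006, "yaw": 0},
    {"dx": 0, "dy": 0, "dz": -0.012, "yaw": 0},
    {"dx": 0, "dy": 0, "dz": -0.012, "yaw": 0}
  ]
}}

```text
time: 27.35
eef_pos: [583.2, -249.1, 97.2]
tcp_rot: [[-0.999, 0.049, 0.0], [0.049, 0.999, 0.0], [-0.0, 0.0, -1.0]]
wrist_force: [0.4, -0.7, -0.8]
opening: 0.579
```

>>> {"method": "jog_arm", "body": {
  "deltas": [
    {"dx": 0, "dy": 0, "dz": -0.006, "yaw": 0},
    {"dx": 0, "dy": 0, "dz": -0.006, "yaw": 0}
  ]
}}

```text
time: 27.6
eef_pos: [583.3, -249.2, 96.8]
tcp_rot: [[-0.999, 0.049, 0.001], [0.049, 0.999, 0.0], [-0.001, 0.0, -1.0]]
wrist_force: [-3.3, 1.1, 6.6]
opening: 0.577
```

>>> {"method": "jog_arm", "body": {
  "deltas": [
    {"dx": -0.014, "dy": 0.001, "dz": -0.004, "yaw": 0},
    {"dx": -0.028, "dy": 0.001, "dz": -0.008, "yaw": 0},
    {"dx": -0.042, "dy": 0.002, "dz": -0.012, "yaw": 0},
    {"dx": -0.056, "dy": 0.003, "dz": -0.016, "yaw": 0},
    {"dx": -0.068, "dy": 0.003, "dz": -0.021, "yaw": 0},
    {"dx": -0.078, "dy": 0.004, "dz": -0.026, "yaw": 0}
  ]
}}

```text
time: 28.35
eef_pos: [570.8, -249.1, 93.7]
tcp_rot: [[-0.999, 0.048, 0.015], [0.048, 0.999, -0.004], [-0.016, -0.003, -1.0]]
wrist_force: [6.1, 1.5, 13.3]
opening: 0.579
```

>>> {"method": "jog_arm", "body": {
  "deltas": [
    {"dx": -0.014, "dy": 0.001, "dz": -0.006, "yaw": 0},
    {"dx": -0.028, "dy": 0.001, "dz": -0.012, "yaw": 0},
    {"dx": -0.038, "dy": 0.002, "dz": -0.017, "yaw": 0},
    {"dx": -0.038, "dy": 0.002, "dz": -0.017, "yaw": 0}
  ]
}}

```text
time: 28.85
eef_pos: [560.1, -248.8, 88.9]
tcp_rot: [[-0.999, 0.048, 0.013], [0.048, 0.999, -0.004], [-0.013, -0.003, -1.0]]
wrist_force: [4.7, 0.4, 11.0]
opening: 0.576
```

```bash
python3 snap.py w19; python3 snap.py s19 scene; python3 -c "
import cv2
s=cv2.imread('pics/s19.png');cv2.imwrite('pics/s19a.png',cv2.resize(s[170:250,170:280],None,fx=7,fy=7,interpolation=cv2.INTER_CUBIC))"
```

```text
28.85 [ 560.1 -248.8   88.9] [ 0.048  0.999 -0.003] [ 4.7  0.4 11. ] 0.576
28.9 [ 560.  -248.8   88.9] [ 0.048  0.999 -0.003] [ 5.4  0.4 11.9] 0.577
```

View pics/s19a.png

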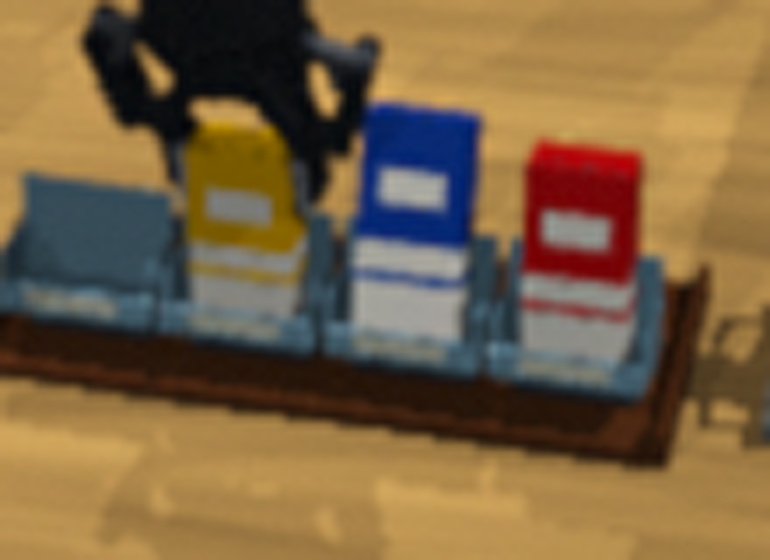

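View pics/w19.png

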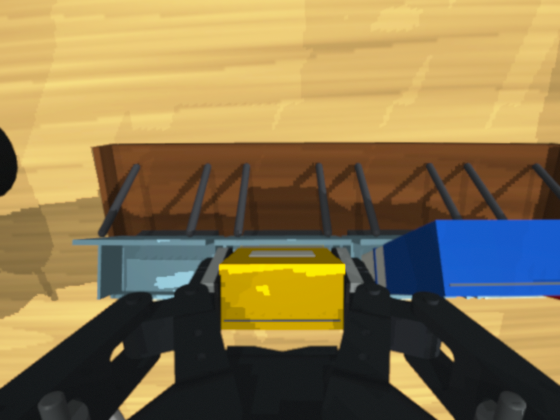

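>>> {"method": "jog_arm", "body": {
  "deltas": [
    {"dx": -0.008, "dy": 0, "dz": -0.003, "yaw": 0},
    {"dx": -0.015, "dy": 0.001, "dz": -0.005, "yaw": 0},
    {"dx": -0.018, "dy": 0.001, "dz": -0.005, "yaw": 0},
    {"dx": -0.018, "dy": 0.001, "dz": -0.005, "yaw": 0}
  ]
}}

```text
time: 29.45
eef_pos: [556.1, -248.5, 87.1]
tcp_rot: [[-0.999, 0.048, 0.014], [0.048, 0.999, -0.004], [-0.014, -0.004, -1.0]]
wrist_force: [7.9, -0.4, 6.8]
opening: 0.572
```

>>> {"method": "jog_arm", "body": {
  "deltas": [
    {"dx": 0.012, "dy": 0, "dz": 0.006, "yaw": 0},
    {"dx": 0.02, "dy": 0, "dz": 0.01, "yaw": 0}
  ]
}}

```text
time: 29.7
eef_pos: [556.8, -248.6, 87.4]
tcp_rot: [[-0.999, 0.049, 0.005], [0.049, 0.999, -0.003], [-0.005, -0.002, -1.0]]
wrist_force: [3.3, -3.2, 0.8]
opening: 0.574
```

>>> {"method": "jog_arm", "body": {
  "deltas": [
    {"dx": 0, "dy": 0, "dz": 0, "yaw": 0},
    {"dx": 0, "dy": 0, "dz": 0, "yaw": 0},
    {"dx": 0, "dy": 0, "dz": 0, "yaw": 0},
    {"dx": 0, "dy": 0, "dz": 0, "yaw": 0}
  ],
  "jaw": 0.45
}}

```text
time: 30.2
eef_pos: [554.1, -247.1, 85.7]
tcp_rot: [[-0.999, 0.049, -0.001], [0.049, 0.999, 0.001], [0.001, 0.0, -1.0]]
wrist_force: [-0.1, -0.4, 0.1]
opening: 0.724
```

>>> {"method": "jog_arm", "body": {
  "deltas": [
    {"dx": 0, "dy": 0, "dz": 0.1, "yaw": 0},
    {"dx": 0, "dy": 0, "dz": 0.25, "yaw": 0},
    {"dx": 0, "dy": 0, "dz": 0.44, "yaw": 0},
    {"dx": 0, "dy": 0.15, "dz": 0.44, "yaw": 0.008},
    {"dx": 0, "dy": 0.37, "dz": 0.44, "yaw": 0.0155},
    {"dx": 0, "dy": 0.6, "dz": 0.44, "yaw": 0.0155},
    {"dx": 0, "dy": 0.83, "dz": 0.44, "yaw": 0.0155},
    {"dx": 0, "dy": 0.99, "dz": 0.44, "yaw": 0.0155}
  ]
}}

```text
time: 31.2
eef_pos: [554.1, 3.3, 196.1]
tcp_rot: [[-1.0, -0.002, -0.0], [-0.002, 1.0, 0.001], [0.0, 0.001, -1.0]]
wrist_force: [-0.1, -0.8, 0.5]
opening: 0.728
```

>>> {"method": "jog_arm", "body": {
  "deltas": [
    {"dx": 0.019, "dy": 0.2, "dz": 0, "yaw": 0},
    {"dx": 0.019, "dy": 0.204, "dz": 0, "yaw": 0},
    {"dx": 0.019, "dy": 0.204, "dz": 0, "yaw": 0},
    {"dx": 0.019, "dy": 0.204, "dz": 0, "yaw": 0}
  ]
}}

```text
time: 31.7
eef_pos: [559.3, 49.3, 196.0]
tcp_rot: [[-1.0, 0.003, -0.0], [0.003, 1.0, -0.001], [0.0, -0.001, -1.0]]
wrist_force: [-0.2, 0.1, -0.3]
opening: 0.723
```

```bash
python3 snap.py w20; python3 snap.py s20 scene; python3 -c "
import cv2
s=cv2.imread('pics/s20.png');cv2.imwrite('pics/s20a.png',cv2.resize(s[170:250,170:280],None,fx=7,fy=7,interpolation=cv2.INTER_CUBIC))"
```

```text
31.7 [559.3  49.3 196. ] [ 0.003  1.    -0.001] [-0.2  0.1 -0.3] 0.723
31.75 [559.3  49.4 196.1] [ 0.003  1.    -0.   ] [0.3 0.7 0.1] 0.724
```

View pics/w20.png

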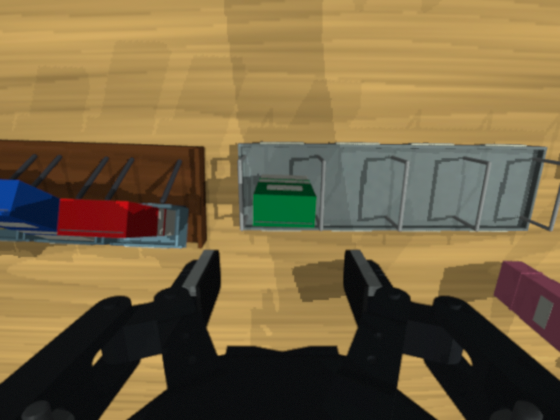

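View pics/s20a.png

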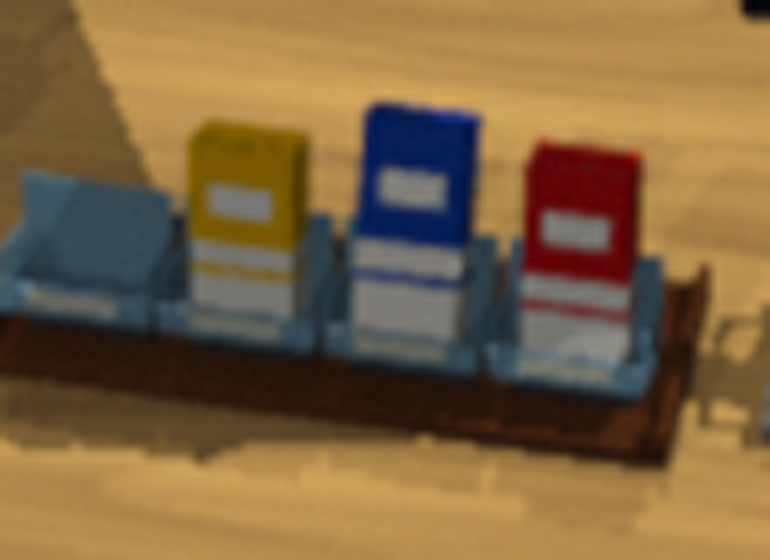

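>>> {"method": "jog_arm", "body": {
  "deltas": [
    {"dx": 0, "dy": 0, "dz": -0.2, "yaw": 0},
    {"dx": 0, "dy": 0, "dz": -0.36, "yaw": 0},
    {"dx": 0, "dy": 0, "dz": -0.46, "yaw": 0},
    {"dx": 0, "dy": 0, "dz": -0.514, "yaw": 0},
    {"dx": 0, "dy": 0, "dz": -0.514, "yaw": 0}
  ]
}}

```text
time: 32.42
eef_pos: [559.1, 50.6, 67.1]
tcp_rot: [[-1.0, 0.001, -0.001], [0.001, 1.0, -0.0], [0.001, -0.0, -1.0]]
wrist_force: [0.2, -0.1, -0.3]
opening: 0.723
```

>>> {"method": "jog_arm", "body": {
  "deltas": [
    {"dx": 0, "dy": 0, "dz": 0, "yaw": 0},
    {"dx": 0, "dy": 0, "dz": 0, "yaw": 0},
    {"dx": 0, "dy": 0, "dz": 0, "yaw": 0},
    {"dx": 0, "dy": 0, "dz": 0, "yaw": 0},
    {"dx": 0, "dy": 0, "dz": 0, "yaw": 0},
    {"dx": 0, "dy": 0, "dz": 0, "yaw": 0}
  ],
  "jaw": -1
}}

```text
time: 33.17
eef_pos: [560.2, 51.3, 68.6]
tcp_rot: [[-1.0, 0.0, 0.002], [0.0, 1.0, 0.0], [-0.002, 0.0, -1.0]]
wrist_force: [-0.4, 0.2, 5.6]
opening: 0.578
```

```bash
python3 snap.py w21
```

```text
33.17 [560.2  51.3  68.6] [0. 1. 0.] [-0.4  0.2  5.6] 0.578
```

View pics/w21.png

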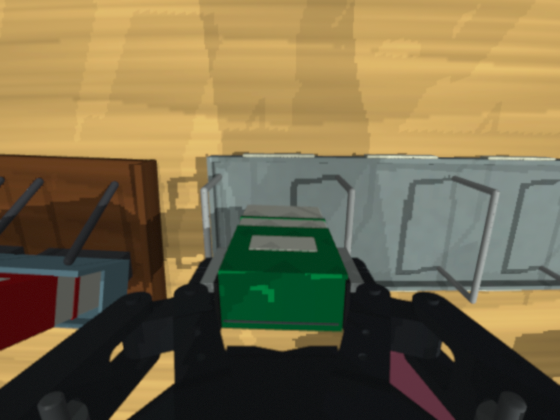

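>>> {"method": "jog_arm", "body": {
  "deltas": [
    {"dx": 0, "dy": 0, "dz": 0.08, "yaw": 0},
    {"dx": 0, "dy": 0, "dz": 0.22, "yaw": 0},
    {"dx": 0, "dy": 0, "dz": 0.42, "yaw": 0},
    {"dx": 0, "dy": 0, "dz": 0.6, "yaw": 0},
    {"dx": 0, "dy": -0.1, "dz": 0.6, "yaw": 0},
    {"dx": 0.03, "dy": -0.3, "dz": 0.6, "yaw": 0},
    {"dx": 0.05, "dy": -0.52, "dz": 0.6, "yaw": 0},
    {"dx": 0.07, "dy": -0.75, "dz": 0.6, "yaw": 0}
  ]
}}

```text
time: 34.22
eef_pos: [576.7, -137.4, 217.6]
tcp_rot: [[-1.0, -0.001, 0.0], [-0.001, 1.0, 0.0], [-0.0, 0.0, -1.0]]
wrist_force: [0.7, 0.9, -0.6]
opening: 0.58
```

>>> {"method": "jog_arm", "body": {
  "deltas": [
    {"dx": 0.009, "dy": -0.23, "dz": 0, "yaw": -0.008},
    {"dx": 0.009, "dy": -0.46, "dz": 0, "yaw": -0.0155},
    {"dx": 0.009, "dy": -0.66, "dz": 0, "yaw": -0.0155},
    {"dx": 0.009, "dy": -0.77, "dz": 0, "yaw": -0.0155},
    {"dx": 0.009, "dy": -0.77, "dz": 0, "yaw": -0.0155},
    {"dx": 0.009, "dy": -0.77, "dz": -0.12, "yaw": -0.0155},
    {"dx": 0.009, "dy": -0.77, "dz": -0.24, "yaw": -0.0155},
    {"dx": 0.009, "dy": -0.77, "dz": -0.24, "yaw": -0.0155}
  ]
}}

```text
time: 35.22
eef_pos: [578.0, -326.0, 155.0]
tcp_rot: [[-0.999, 0.047, -0.005], [0.047, 0.999, 0.004], [0.005, 0.003, -1.0]]
wrist_force: [-0.2, 0.7, -0.7]
opening: 0.578
```

```bash
python3 snap.py w22
```

```text
35.23 [ 578. -326.  155.] [0.047 0.999 0.003] [-0.2  0.7 -0.7] 0.578
```

View pics/w22.png

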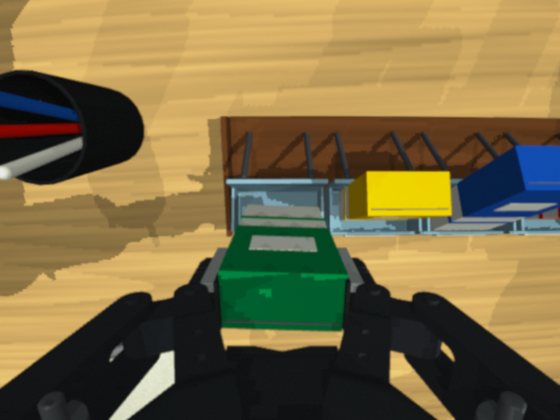

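>>> {"method": "jog_arm", "body": {
  "deltas": [
    {"dx": 0, "dy": 0, "dz": -0.08, "yaw": 0},
    {"dx": 0, "dy": 0, "dz": -0.15, "yaw": 0},
    {"dx": 0, "dy": 0, "dz": -0.2, "yaw": 0},
    {"dx": 0, "dy": 0, "dz": -0.226, "yaw": 0},
    {"dx": 0, "dy": 0, "dz": -0.226, "yaw": 0}
  ]
}}

```text
time: 35.9
eef_pos: [579.4, -328.8, 100.7]
tcp_rot: [[-0.999, 0.049, 0.0], [0.049, 0.999, 0.0], [-0.0, 0.0, -1.0]]
wrist_force: [1.0, -0.1, -0.3]
opening: 0.577
```

>>> {"method": "jog_arm", "body": {
  "deltas": [
    {"dx": 0, "dy": 0, "dz": -0.006, "yaw": 0},
    {"dx": 0, "dy": 0, "dz": -0.01, "yaw": 0},
    {"dx": 0, "dy": 0, "dz": -0.01, "yaw": 0}
  ]
}}

```text
time: 36.28
eef_pos: [579.7, -329.2, 99.2]
tcp_rot: [[-0.999, 0.049, 0.002], [0.049, 0.999, -0.001], [-0.002, -0.001, -1.0]]
wrist_force: [1.1, -0.7, 1.8]
opening: 0.582
```

>>> {"method": "jog_arm", "body": {
  "deltas": [
    {"dx": 0, "dy": 0, "dz": -0.006, "yaw": 0},
    {"dx": 0, "dy": 0, "dz": -0.006, "yaw": 0}
  ]
}}

```text
time: 36.52
eef_pos: [579.8, -329.2, 99.0]
tcp_rot: [[-0.999, 0.049, 0.002], [0.049, 0.999, -0.0], [-0.002, -0.0, -1.0]]
wrist_force: [-0.6, 1.5, 9.0]
opening: 0.576
```

>>> {"method": "jog_arm", "body": {
  "deltas": [
    {"dx": -0.014, "dy": 0.001, "dz": -0.004, "yaw": 0},
    {"dx": -0.028, "dy": 0.001, "dz": -0.007, "yaw": 0},
    {"dx": -0.042, "dy": 0.002, "dz": -0.011, "yaw": 0},
    {"dx": -0.056, "dy": 0.003, "dz": -0.015, "yaw": 0},
    {"dx": -0.068, "dy": 0.003, "dz": -0.02, "yaw": 0},
    {"dx": -0.08, "dy": 0.004, "dz": -0.025, "yaw": 0}
  ]
}}

```text
time: 37.28
eef_pos: [564.6, -328.9, 94.8]
tcp_rot: [[-0.999, 0.048, 0.012], [0.048, 0.999, -0.004], [-0.012, -0.003, -1.0]]
wrist_force: [4.6, 0.3, 12.8]
opening: 0.579
```

>>> {"method": "jog_arm", "body": {
  "deltas": [
    {"dx": -0.014, "dy": 0.001, "dz": -0.006, "yaw": 0},
    {"dx": -0.028, "dy": 0.001, "dz": -0.012, "yaw": 0},
    {"dx": -0.04, "dy": 0.002, "dz": -0.017, "yaw": 0},
    {"dx": -0.04, "dy": 0.002, "dz": -0.017, "yaw": 0}
  ]
}}

```text
time: 37.78
eef_pos: [553.3, -328.4, 89.5]
tcp_rot: [[-0.999, 0.048, 0.009], [0.048, 0.999, -0.003], [-0.009, -0.003, -1.0]]
wrist_force: [5.0, 0.7, 8.1]
opening: 0.581
```

>>> {"method": "jog_arm", "body": {
  "deltas": [
    {"dx": -0.008, "dy": 0, "dz": -0.003, "yaw": 0},
    {"dx": -0.014, "dy": 0.001, "dz": -0.005, "yaw": 0},
    {"dx": -0.014, "dy": 0.001, "dz": -0.005, "yaw": 0}
  ]
}}

```text
time: 38.15
eef_pos: [551.6, -328.3, 88.7]
tcp_rot: [[-0.999, 0.048, 0.012], [0.048, 0.999, -0.005], [-0.012, -0.004, -1.0]]
wrist_force: [9.7, -0.9, 6.4]
opening: 0.576
```

```bash
python3 snap.py w23; python3 snap.py s23 scene; python3 -c "
import cv2
s=cv2.imread('pics/s23.png');cv2.imwrite('pics/s23a.png',cv2.resize(s[170:250,160:270],None,fx=7,fy=7,interpolation=cv2.INTER_CUBIC))"
```

```text
38.15 [ 551.6 -328.3   88.7] [ 0.048  0.999 -0.004] [ 9.7 -0.9  6.4] 0.576
38.2 [ 551.5 -328.3   88.7] [ 0.048  0.999 -0.004] [ 9.  -0.8  7. ] 0.575
```

View pics/s23a.png

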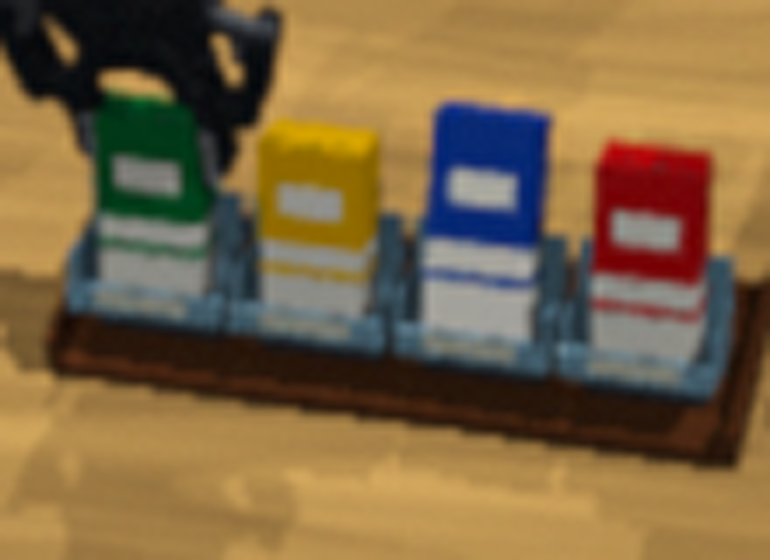

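>>> {"method": "jog_arm", "body": {
  "deltas": [
    {"dx": 0.01, "dy": 0, "dz": 0.004, "yaw": 0},
    {"dx": 0.018, "dy": 0, "dz": 0.009, "yaw": 0}
  ]
}}

```text
time: 38.5
eef_pos: [551.9, -328.3, 88.9]
tcp_rot: [[-0.999, 0.049, 0.004], [0.049, 0.999, -0.003], [-0.004, -0.002, -1.0]]
wrist_force: [3.6, -3.3, 2.5]
opening: 0.579
```

>>> {"method": "jog_arm", "body": {
  "deltas": [
    {"dx": 0, "dy": 0, "dz": 0, "yaw": 0},
    {"dx": 0, "dy": 0, "dz": 0, "yaw": 0},
    {"dx": 0, "dy": 0, "dz": 0, "yaw": 0},
    {"dx": 0, "dy": 0, "dz": 0, "yaw": 0}
  ],
  "jaw": 0.45
}}

```text
time: 39.0
eef_pos: [549.5, -326.9, 87.1]
tcp_rot: [[-0.999, 0.049, -0.001], [0.049, 0.999, 0.001], [0.001, 0.001, -1.0]]
wrist_force: [1.8, -0.1, -0.3]
opening: 0.722
```

>>> {"method": "jog_arm", "body": {
  "deltas": [
    {"dx": 0, "dy": 0, "dz": 0.1, "yaw": 0},
    {"dx": 0, "dy": 0, "dz": 0.25, "yaw": 0},
    {"dx": 0, "dy": 0, "dz": 0.45, "yaw": 0},
    {"dx": -0.15, "dy": 0.4, "dz": 0.7, "yaw": 0},
    {"dx": -0.3, "dy": 0.65, "dz": 0.85, "yaw": 0},
    {"dx": -0.3, "dy": 0.65, "dz": 0.85, "yaw": 0},
    {"dx": -0.3, "dy": 0.65, "dz": 0.85, "yaw": 0},
    {"dx": -0.3, "dy": 0.65, "dz": 0.85, "yaw": 0}
  ]
}}

```text
time: 40.0
eef_pos: [475.3, -164.2, 300.7]
tcp_rot: [[-0.999, 0.047, 0.002], [0.047, 0.999, 0.0], [-0.002, 0.0, -1.0]]
wrist_force: [0.9, -0.7, 0.6]
opening: 0.722
```

```bash
python3 snap.py w24; python3 snap.py s24 scene; python3 snap.py t24 top; python3 -c "
import cv2
s=cv2.imread('pics/s24.png');cv2.imwrite('pics/s24a.png',cv2.resize(s[170:250,160:270],None,fx=7,fy=7,interpolation=cv2.INTER_CUBIC))"
```

```text
40.0 [ 475.3 -164.2  300.7] [0.047 0.999 0.   ] [ 0.9 -0.7  0.6] 0.722
40.05 [ 475.2 -165.3  300. ] [ 0.049  0.999 -0.   ] [ 0.4 -0.7 -0.6] 0.726
40.1 [ 475.1 -165.8  299.5] [ 0.05   0.999 -0.001] [-0.2 -0.3 -0.5] 0.729
```

View pics/s24a.png

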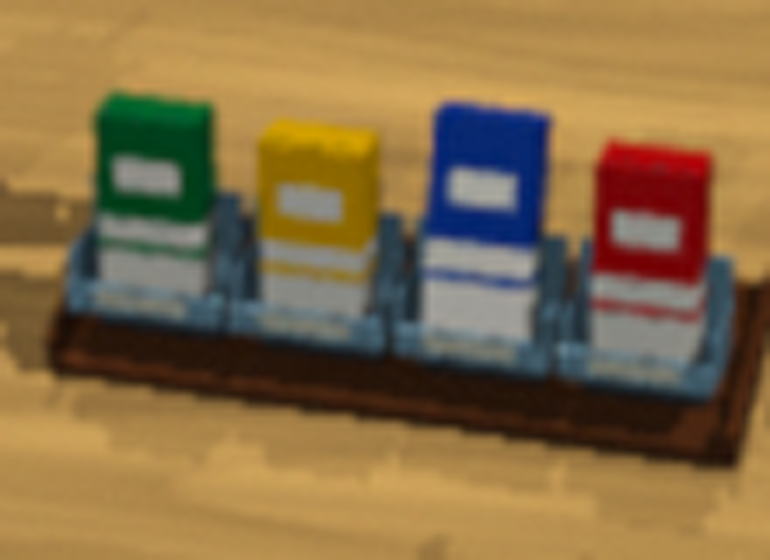

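View pics/w24.png

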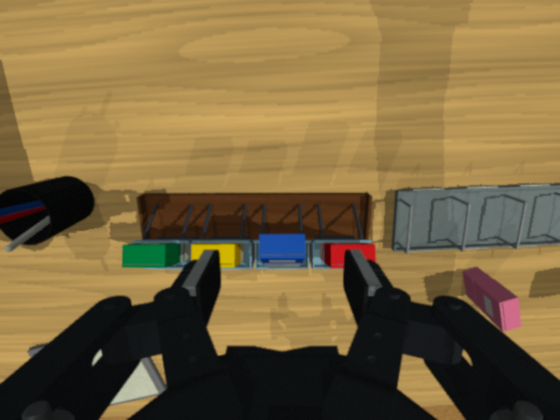

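View pics/s24.png

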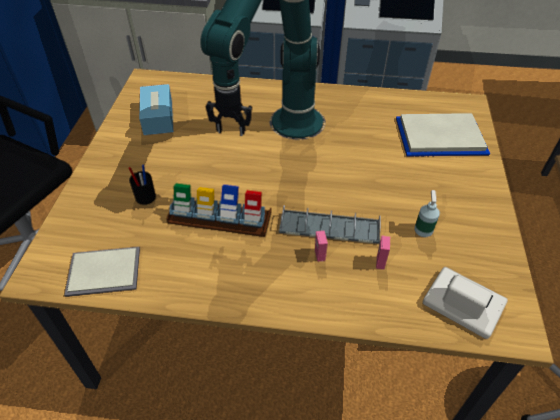

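Run:
```python
from h import *
import pickle,cv2
S=pickle.load(open('s24.pkl','rb')); im=cv2.imread('pics/s24.png')
im=cv2.resize(im[170:250,160:270],None,fx=7,fy=7,interpolation=cv2.INTER_CUBIC)
t=np.radians(20);u=np.array([np.cos(t),0,np.sin(t)]);n=np.array([-np.sin(t),0,np.cos(t)])
a=-.048;Rz=np.array([[np.cos(a),-np.sin(a),0],[np.sin(a),np.cos(a),0],[0,0,1]])
for i,h in enumerate((104,110,92,96)):
    seat=np.array([576-3.8*i,-89.5-79.9*i,32])
    c=[seat+Rz@(s*u+k*n+np.array([0,y,0])) for s,k,y in((26,0,-25),(26,0,25),(26,h,25),(26,h,-25),(0,h,-25),(0,h,25))]
    p=((proj(S,np.array(c))-[160,170]+.5)*7-.5).astype(int)
    cv2.polylines(im,[p[:4]],True,(255,0,255),1);cv2.polylines(im,[p[2:]],True,(0,255,255),1)
cv2.imwrite('pics/ov.png',im)
```

```text
(no output)
```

View pics/ov.png

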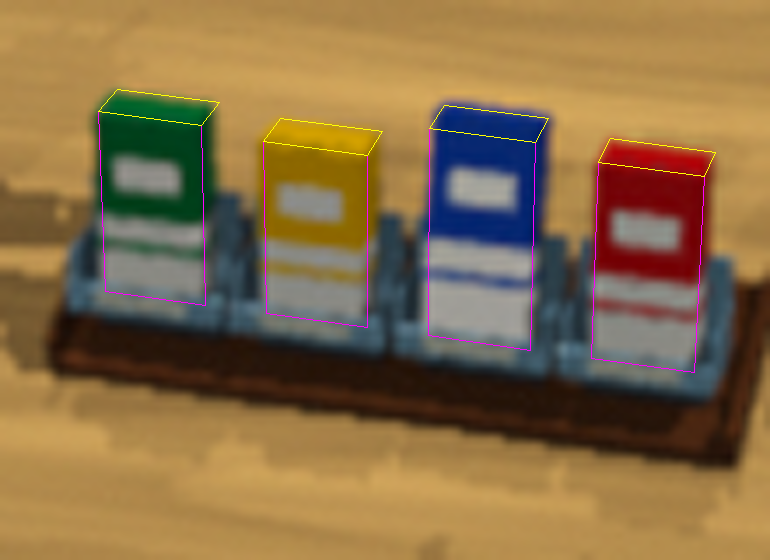

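The overlay of a flush, 20° seated carton matches all four within the calibration error, so I'm handing the job in.

```bash
python3 -c "
from workcell import *
print(sense()['time']);print(sign_off())"
```

```text
40.15
the job is handed in; nothing more can be done
None
```

All four cartons are on the hand-out stand, one to a bay, in queue order from left (+y) to right: red, blue, yellow, green. I handed the job in at 40.15 s of the 128 s allowed.

- **Method:** I gripped each carton by its narrow sides and lowered it upright until its foot touched the ledge. I then swung the gripper towards the board so the carton tilted in the pads until it met the board, eased off and let go. The wrist force never read above about 16 N at the end of a move.
- **Last checks:** In the final scene and wrist pictures every carton leans back with its foot behind the lip. An outline of a carton seated flush at 20° matched all four to within a few enlarged pixels, about the calibration error. The hand-gel bottle, the pen pot and the two pink look-alikes looked unmoved by eye; I did not measure them. The gripper was clear, about 300 mm up.
- **Disagreements:** The cameras differed by 2–3 mm on the stand's x position. I settled it by feeling for contact with the ledge and board on each placing. My reading of the lip from the wrist camera was also slightly inconsistent with the stated geometry, so I did not rely on it.

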